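Stand a bottle on the twin-screw lift and wind it up level to the gauge finger

ROBOT

A 6-joint arm with a two-finger parallel gripper is mounted at the origin on a cart in front of the work surface, level with it; the furniture and walls round the work are solid. World frame = base frame: x ahead of the robot, y to its left, z up, the work surface at z = 0. Lengths are in m, angles in rad, forces in N, time in s.
With the tool pointing down it reaches from about 0.25 to 0.775 m from the base axis. Payload 4 kg.
Tool frame: the origin (TCP) lies midway between the tips of the shut fingers; the grasp point (between the pads) lies 19 mm behind it; y points along the fingers, x is the direction in which the jaws open and shut, and the axes are right-handed (so a half turn about y gives the same grasp; the last joint's range is limited). The gripper opens to 94 mm and grips with 3 to 60 N. Pads are 16 mm wide; open, the fingers measure 119 mm over their backs; the gripper's body (75 mm by 177 mm) begins 78 mm behind the grasp point.
Start: joints at [1.052, 0.087, 1.371, -0, 1.684, -0.103], TCP at [0.222, 0.503, 0.206] pointing down, gripper open.
Joint ranges: [-3.1, 3.1], [-0.76, 2.03], [0.27, 2.55], [-1.08, 4.22], [0.17, 2.65], [-2.57, 2.57]. Speed limits (rad/s): [2.79, 2.79, 3.14, 3.14, 3.14, 3.14].

INTERFACE

Orientations are given as [roll, pitch, yaw] about the fixed x, y, z axes, in that order (R = Rz(yaw) Ry(pitch) Rx(roll)).
In Python, from bench import robot gives the robot as it stands.
- The arm moves only by the shell command python3 -m creep 'ROWS'. ROWS is JSON, a list of rows, each a list of 7 numbers: the shift along the tool's x, y, z in mm, then the turn, a rotation vector about the tool's x, y, z in degrees, then the closure in counts, from 0 (fully open) to 255 (shut). A call has 1 to 5 rows; each row is the pose to reach, as a shift and turn from the pose commanded when the call began, along the tool's axes at that moment; what a row does not reach only later rows make up. A row lasts 1/8 s, in which the tool goes at most 62.5 mm and 10.7 degrees, less where a joint would pass 70% of its speed; a pose out of reach is approached as far as the arm can. A call with a gripper value outside its range is refused whole. The fingers move at their own pace and stop on an object; the grip force is fixed at half the most. Time passes only in rows, so rows that repeat a pose let the fingers close. It gives the time, the measured TCP pose, the force and the opening at its end, in the units of the state.
- robot.get_obs(): the state, without advancing time (a new reading comes with each control period).
- robot.snapshot(name): name is "scene" or "top"; returns a dict with "color" (480x640x3 uint8, blue, green, red), "fx", "fy", "cx", "cy" (pixels), "world_from_camera" (4x4, takes a point from camera to world coordinates). Camera axes: x right, y down, z forward; pixel columns grow to the right and rows downward; lengths in m; the calibration is good to about 2 mm. A picture is of the moment at which its call begins. There is no depth.
- robot.close_job(): hands the job in, once; it reports no verdict.
Trained networks look in the newest picture that a camera, given by its name, has taken for a name from the list of things; names that differ only in an ending like _2 or _b are one class to them, and where a whole thing is asked for, a point or a joint stands for the part that bears it (a point fixed in the world has none). Each returns a list of dicts, best first, with "p" (0 to 1); they miss things now and then, are a little off and sometimes report something else, mostly with a low value. They report only what shows in the picture. A call takes as long as a camera call. They do not tell look-alikes from the thing itself.
- robot.spot_in(name, camera): "point" ([x, y, z] in m, in world coordinates, good to about 4 mm: the middle of the surface that is visible of it).
- robot.landmark_of(name, camera): "point" ([x, y, z] in m, in world coordinates, good to about 4 mm: a listed point, or the origin of a listed thing).
The state is a dict: "time": time; "joint_positions": joint angles; "qvel": joint speeds; "joint_torque": joint torques, N m; "tool_pos": TCP position; "ee_rot": TCP orientation; "wrist_force": force on the tool from outside, world axes, zero at the start; "wrist_torque": the same for the moment, N m; "width": finger opening in m.
Only numpy, scipy, OpenCV 4.12 (cv2) and the standard library are available. Lean on these libraries where they do the work, as an engineer would, in place of code of your own. Each camera call takes 0.05 s, during which the arm holds its last target.

TASK

Stand the upright bottle that stands alone on the packing table beside the lift on the black inlay in the middle of the lowered platform of the twin-screw lift and let go of it. Then wind the platform up by turning its two front knobs alternately in small steps, never letting it lean by more than 4 degrees, until the bottle's nozzle top is level with the gauge finger and the platform is level again. Do not shift the gauge finger, tip the bottle or disturb the other things.

Things in the scene. Friction and masses are not known exactly. Their poses are not given: they have to be found in the camera images.
- lift: twin-screw lift, fixed: aluminium base plate (260 mm wide, 8 mm thick), grey housing, steel platform behind a sloping panel with two black knobs. Origin under the platform's middle, at the plate's underside (z = 0). x points from knob side to back, y to the lift's left, z up. Panel normal = axis of both knobs = (-0.574, 0, 0.819) here: 35 degrees from vertical, leaning to the front
- grip_left (a point): middle of the left knob, on its axis: round, fluted, black, 36 mm diameter, 22 mm high, on a thin stem; this point is 27 mm above the sloping panel (knob from 15 to 37 mm). 105 mm in front of and 55 mm left of the platform's middle. Its z axis points out of the panel along the knob's axis. 0.06 N m turns it; any grip angle will do; it stays where it is left
- grip_right (a point): the same for the right knob, 55 mm to the right of the platform's middle
- knob_left (a joint): angle of the left knob, rad, 0 at the start with the platform fully down, range 0 to 5.6. Turning clockwise, seen from in front of the knob looking at the panel, increases it and raises the LEFT end of the platform by 6 mm per rad (about 38 mm per turn)
- knob_right (a joint): the same for the right knob and the RIGHT end of the platform
- deck (a joint): lean of the platform, rad: 0 level, positive with its right end higher; equals 0.006 x (knob_right - knob_left) / 0.110. The two screws stand 110 mm apart. More than 5 degrees (0.087) strains the screws: failure
- deck_top (a point): middle of the platform's top face: steel plate 70 mm deep (x) by 150 mm wide (y), with a 60 mm square black rubber inlay in the middle; 68 mm above the table when fully down. Screws with 22 mm nuts stand 55 mm left and right of the middle, up to 108 mm above the table
- bottle: the upright flat bottle standing alone on the packing table, right of the lift: gold-brown, white top, 26 mm thick (its x), 52 mm wide (its y), 97 mm high (body to 85 mm, then a 15 mm wide nozzle), about 75 g. Origin at the centre of its underside. Grasp it across the 26 mm. (Obstacle: the fixed filling head left of the lift, up to 260 mm high, near y = 0; the robot starts on its far side)
- bottle_top (a point): top of the bottle's nozzle, 97 mm above its underside
- gauge_tip (a point): free end of the gauge finger, on its centre line: level steel rod, 6 mm thick, on a stiff collar on a vertical post (12 mm thick, 223 mm high) that stands 105 mm right of the platform's middle. The finger points at the bottle's place and ends 68 mm right of the middle; it stands 11 to 17 mm higher than the top of a bottle on the lowered platform
- nozzle_part: bystander: spare steel filling nozzle on its flange, 32 mm diameter, 67 mm high, on the packing table; origin at the underside
- pen: bystander: marker pen, 133 mm long, lying on the packing table; origin at its middle underneath
- ring: bystander: white seal ring, 43 mm across, 8 mm high, lying on the lift's base plate at the right of the right knob; origin at the underside
There are look-alikes about, which are no part of the job. Of the things that look like the bottle, the larger one is meant.

How it is judged:
By the outcome, as a careful person would: the job done as asked, in the order asked, and still so for the second after the job is handed in, with the robot touching nothing.
It also fails if it takes over 72 s, if anything falls off the work surface, if the arm or the gripper's body presses on something with over 40 N, if the wrist force passes 120 N, or if a joint passes its speed limit or range.

## Working session

There is one attempt and no reset: what is moved stays moved. The work goes in short steps, Python scripts to look and compute and a shell command to move; the robot and the scene stay as the last step left them, time stands still between calls to the robot, and variables do not carry over. Pictures are saved under pics/ and viewed, and the job is handed in when it is done.

```bash
ls; mkdir -p pics
python3 - <<'E'
from bench import robot
import cv2
o=robot.get_obs(); print({k:(v if not hasattr(v,'round') else v) for k,v in o.items()})
for n in ["scene","top"]:
    s=robot.snapshot(n); cv2.imwrite(f"pics/{n}0.png",s["color"]); print(n,s["fx"],s["fy"],s["cx"],s["cy"],s["world_from_camera"])
    for t in ["bottle","deck_top","grip_left","grip_right","gauge_tip","nozzle_part","pen","ring","lift","bottle_top"]:
        print(t,[( [round(float(v),4) for v in d["point"]],round(float(d["p"]),2)) for d in robot.landmark_of(t,n)])
E
```

```text
pics
{'time': 0.0, 'joint_positions': array([ 1.05190820e+00,  8.79430486e-02,  1.37223392e+00,  8.85298550e-06,
        1.68357778e+00, -1.03058265e-01]), 'qvel': array([ 0.00159725,  0.00014519,  0.00143177,  0.00052479,  0.00228967,
       -0.00091051]), 'joint_torque': array([ 1.66273559e-03, -3.40177166e+01, -3.02433944e+01,  7.18634413e-02,
        3.27651179e-02, -1.75675564e-04]), 'tool_pos': array([0.22188451, 0.50266925, 0.20432102]), 'ee_rot': array([-1.57056515,  0.00214972,  1.1549677 ]), 'wrist_force': array([ 0.22027977, -0.47851356, -0.19209405]), 'wrist_torque': array([-0.00073647, -0.02786742, -0.05459702]), 'width': 0.09388712756769499}
scene 575.0981069684964 575.0981069684964 333.31128101391363 234.44650769825157 [[ 0.54859121 -0.60623446  0.57578422  0.03890537]
 [-0.8359558  -0.38533847  0.39075845 -0.64829829]
 [-0.01501943 -0.69569681 -0.71817851  0.74154862]
 [ 0.          0.          0.          1.        ]]
bottle [([0.4908, -0.4116, -0.0028], 0.96), ([0.4072, -0.3859, -0.0009], 0.88)]
deck_top [([0.5446, -0.1951, 0.0665], 0.88)]
grip_left [([0.4473, -0.12
[... 487 characters left out ...]
12]
 [-0.99986859  0.0029447  -0.01594173 -0.31750858]
 [ 0.01547858 -0.11890915 -0.99278448  0.97110699]
 [ 0.          0.          0.          1.        ]]
bottle [([0.4885, -0.4122, -0.0006], 0.59), ([0.3998, -0.3904, 0.001], 0.59)]
deck_top [([0.5448, -0.194, 0.0717], 0.63)]
grip_left [([0.4497, -0.1296, 0.064], 0.66), ([0.5395, -0.2573, 0.1799], 0.35)]
grip_right [([0.4371, -0.2347, 0.0612], 0.55)]
gauge_tip [([0.5373, -0.257, 0.1802], 0.72)]
nozzle_part [([0.5498, -0.4975, 0.0058], 0.66)]
pen [([0.425, -0.5029, -0.0024], 0.63)]
ring [([0.435, -0.2952, 0.0094], 0.72)]
lift [([0.5486, -0.1932, -0.0008], 0.8)]
bottle_top [([0.4898, -0.414, 0.0954], 0.78), ([0.4099, -0.3889, 0.0733], 0.5)]
```

View pics/scene0.png

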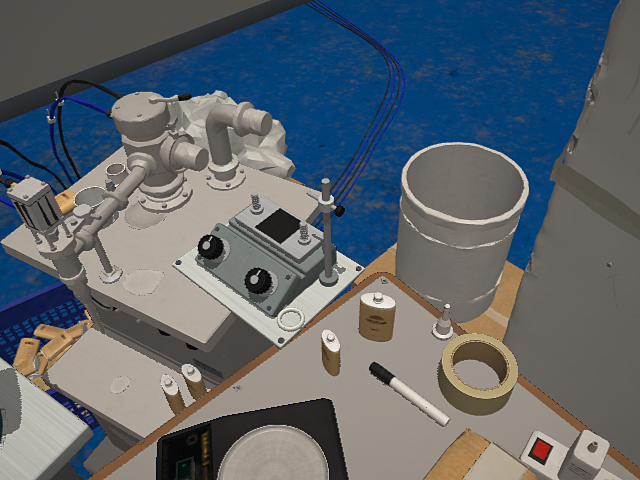

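View pics/top0.png

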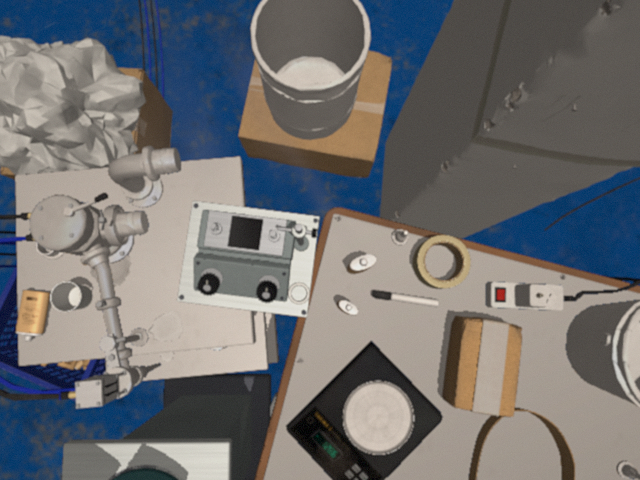

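```bash
cat > h.py <<'E'
import numpy as np, cv2
from bench import robot
from scipy.spatial.transform import Rotation as R
def snap(n,f=None):
    s=robot.snapshot(n)
    if f: cv2.imwrite(f"pics/{f}.png",s["color"])
    return s
def proj(s,p):
    T=np.linalg.inv(s["world_from_camera"]); p=np.atleast_2d(p); q=p@T[:3,:3].T+T[:3,3]
    return np.c_[q[:,0]/q[:,2]*s["fx"]+s["cx"],q[:,1]/q[:,2]*s["fy"]+s["cy"]]
def back(s,uv,z):
    T=s["world_from_camera"]; d=T[:3,:3]@np.array([(uv[0]-s["cx"])/s["fx"],(uv[1]-s["cy"])/s["fy"],1]); o=T[:3,3]
    return o+d*(z-o[2])/d[2]
def crop(s,x0,y0,w,h,k,f):
    c=s["color"][y0:y0+h,x0:x0+w]; cv2.imwrite(f"pics/{f}.png",cv2.resize(c,None,fx=k,fy=k,interpolation=cv2.INTER_CUBIC))
E
python3 - <<'E'
from h import *
s=snap("scene"); t=snap("top")
crop(s,300,270,160,120,5,"c_s"); crop(t,180,190,160,120,5,"c_t"); crop(t,310,220,120,100,6,"c_b")
E
```

```text
(no output)
```

View pics/c_s.png

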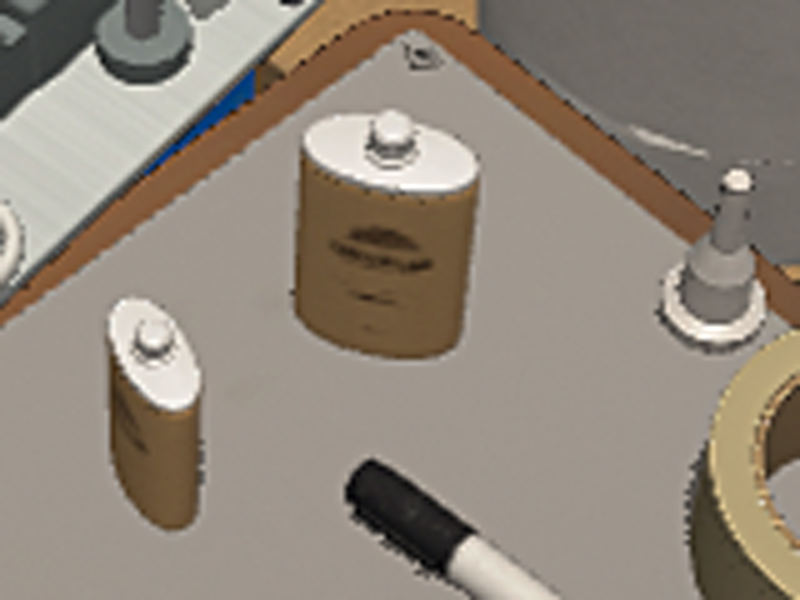

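View pics/c_t.png

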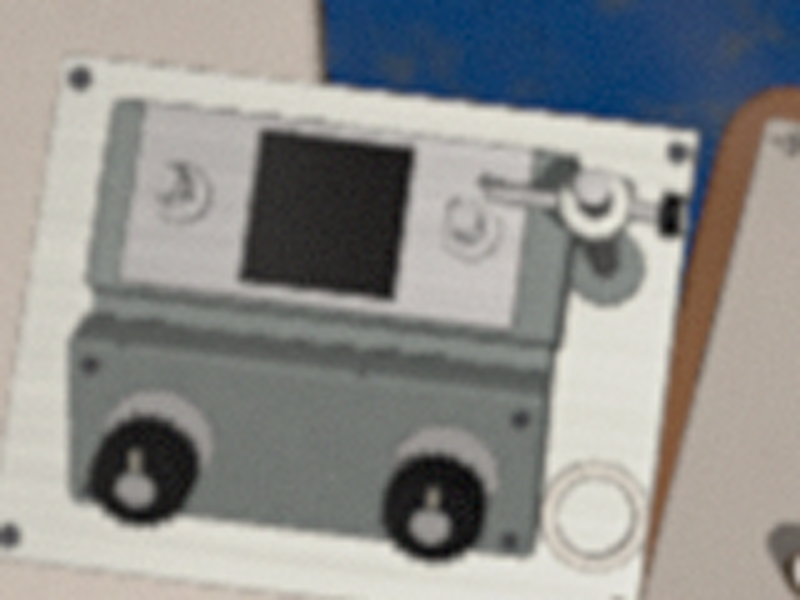

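View pics/c_b.png

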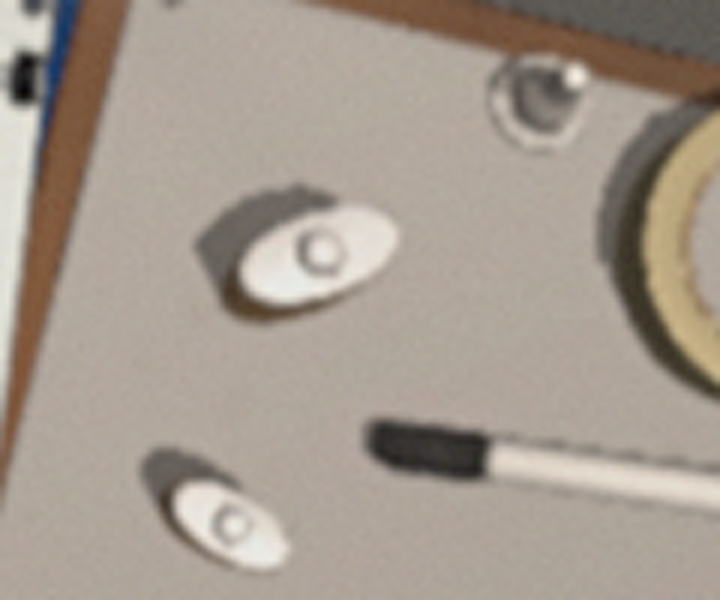

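The top view shows two bottles: the big one at (361,262) and a small one at (347,307). The scene view shows them at (377,317) and (330,352), and two more stand off the table near (172,392) and (192,378). The one meant is at scene (377,317): it is larger, stands upright on the packing table, and its network height is 96 mm against 74 mm for the other. The crop confirms this. Next I need its yaw and the lift pose.

Run:
```python
from h import *
t=snap("top"); s=snap("scene")
# inlay corners
C=[np.array(c)/5+[180,190]-0.4 for c in [(265,132),(413,148),(393,298),(242,283)]]
P=np.array([back(t,c,0.068) for c in C]); print("inlay",P.round(4),P.mean(0).round(4))
e=[(P[1]-P[0]),(P[2]-P[3]),(P[0]-P[3]),(P[1]-P[2])]
for v in e: print(np.linalg.norm(v).round(4),np.degrees(np.arctan2(v[1],v[0])).round(2))
# plate corner screws
B=[np.array(c)/5+[180,190]-0.4 for c in [(80,77),(678,152),(8,536)]]
Q=[back(t,c,.009) for c in B]; 
for v in (Q[1]-Q[0],Q[0]-Q[2]): print("plate",np.degrees(np.arctan2(v[1],v[0])).round(2),np.linalg.norm(v))
# bottle top white ellipse in top
im=t["color"]; g=im.min(axis=2)
m=np.zeros_like(g); m[250:276,345:380]=(g[250:276,345:380]>195)
n,l,st,ce=cv2.connectedComponentsWithStats(m); print(st[1:],ce[1:])
k=1+np.argmax(st[1:,4]); cn,_=cv2.findContours((l==k).astype(np.uint8),cv2.RETR_EXTERNAL,cv2.CHAIN_APPROX_NONE)
W=np.array([back(t,p[0],.085)[:2]*1000 for p in cn[0]],np.float32)
el=cv2.fitEllipse(W); print(el)
yy,xx=np.nonzero(l==k); W=np.array([back(t,p,.085)[:2]*1000 for p in zip(xx,yy)]); c=np.cov((W-W.mean(0)).T); w,v=np.linalg.eigh(c); print(W.mean(0),4*np.sqrt(w),np.degrees(np.arctan2(v[1],v[0])))
for name in("scene","top"):
  for p in robot.spot_in("gauge_tip",name)[:2]: print(p)
```

```text
inlay [[ 0.5792 -0.1704  0.068 ]
 [ 0.5729 -0.2265  0.068 ]
 [ 0.5157 -0.2195  0.068 ]
 [ 0.5215 -0.1627  0.068 ]] [ 0.5473 -0.1948  0.068 ]
0.0565 -96.38
0.0572 -95.89
0.0582 -7.61
0.0577 -6.98
plate -97.37 0.24417629673052044
plate -7.32 0.18622637487907445
[[351 255  25  15 174]
 [362 260   4   4  13]] [[363.01724138 262.48850575]
 [363.61538462 261.38461538]]
((489.2042236328125, -414.96221923828125), (19.390932083129883, 46.306617736816406), 20.301700592041016)
[ 488.51937034 -415.10557044] [22.45179999 56.75173384] [-160.18899642  109.81100358]
{'point': [0.5296, -0.3018, 0.1825], 'p': 0.75}
{'point': [0.5311, -0.2995, 0.1878], 'p': 0.68}
```

```bash
cat >> h.py <<'E'
YL=np.radians(-7.2); LC=np.array([.5475,-.1945,0]); RL=R.from_euler('z',YL)
def down(yaw_deg): return R.from_euler('xyz',[-np.pi/2,0,np.radians(yaw_deg)])
def rel(pos,Rt=None,q=1):
    o=robot.get_obs(); R0=R.from_euler('xyz',o["ee_rot"]); d=R0.inv().apply(np.array(pos)-o["tool_pos"])*1000
    r=np.zeros(3) if Rt is None else np.degrees((R0.inv()*Rt).as_rotvec())
    print("shift",d.round(1),"rot",r.round(1),"| pos",o["tool_pos"].round(4),"rpy",np.degrees(o["ee_rot"]).round(1),"q",o["joint_positions"].round(2),"F",o["wrist_force"].round(1),"w",round(o["width"],4),"t",round(o["time"],2))
E
python3 -c "
from h import *
rel([.222,.503,.37]); rel([.40,0,.37],down(30)); rel([.4895,-.4135,.37],down(20))"
```

```text
shift [-2.000e-01 -1.645e+02  1.000e-01] rot [0. 0. 0.] | pos [0.2222 0.5032 0.2055] rpy [-90.   -0.   66.2] q [ 1.05  0.09  1.37  0.    1.68 -0.1 ] F [0.  0.  0.7] w 0.0941 t 1.4
shift [-388.4 -164.5 -365.9] rot [-0.  36.2  0. ] | pos [0.2222 0.5032 0.2055] rpy [-90.   -0.   66.2] q [ 1.05  0.09  1.37  0.    1.68 -0.1 ] F [0.  0.  0.7] w 0.0941 t 1.4
shift [-730.5 -164.6 -614.8] rot [-0.  46.2  0. ] | pos [0.2222 0.5032 0.2055] rpy [-90.   -0.   66.2] q [ 1.05  0.09  1.37  0.    1.68 -0.1 ] F [0.  0.  0.7] w 0.0941 t 1.4
```

```bash
python3 -m creep '[[0,-60,0,0,0,0,0],[0,-120,0,0,0,0,0],[0,-164,0,0,0,0,0]]'; python3 -c "
from h import *
rel([.42,0.1,.37],down(30)); rel([.4895,-.4135,.37],down(20))"
```

```text
time: 1.78
tool_pos: [0.2221, 0.5032, 0.3727]
ee_rot: [-1.571, -0.003, 1.155]
wrist_force: [0.6, 0.1, 1.3]
width: 0.0939
shift [-288.9    1.9 -343.8] rot [-0.  36.2  0.2] | pos [0.2221 0.5032 0.3727] rpy [-90.   -0.2  66.2] q [ 1.05  0.12  1.01  0.    2.01 -0.1 ] F [0.6 0.1 1.3] w 0.0939 t 1.77
shift [-7.306e+02  4.000e-01 -6.148e+02] rot [-0.1 46.2  0.2] | pos [0.2221 0.5032 0.3727] rpy [-90.   -0.2  66.2] q [ 1.05  0.12  1.01  0.    2.01 -0.1 ] F [0.6 0.1 1.3] w 0.0939 t 1.77
```

```bash
python3 -m creep '[[-38,0,-45,0,5,0,0],[-77,0,-91,0,10,0,0],[-115,0,-137,0,15,0,0],[-154,0,-183,0,20,0,0],[-192,0,-229,0,25,0,0]]'; python3 -c "
from h import *
rel([.4895,-.4135,.37],down(20))"
```

```text
time: 2.4
tool_pos: [0.3545, 0.2333, 0.3697]
ee_rot: [-1.571, -0.001, 0.716]
wrist_force: [0.5, 0.1, 0.2]
width: 0.0945
shift [-3.228e+02 -4.000e-01 -5.765e+02] rot [ 0.  21.   0.1] | pos [0.3545 0.2333 0.3697] rpy [-90.   -0.1  41. ] q [ 0.45 -0.17  1.29 -0.    2.02 -0.27] F [0.5 0.1 0.2] w 0.0945 t 2.4
```

```bash
python3 -m creep '[[-29,0,-52,0,2,0,0],[-58,0,-104,0,4,0,0],[-87,0,-156,0,6,0,0],[-116,0,-208,0,8,0,0],[-145,0,-260,0,10,0,0]]'; python3 -c "
from h import *
rel([.4895,-.4135,.37],down(20))"
```

```text
time: 3.02
tool_pos: [0.4161, -0.0581, 0.3698]
ee_rot: [-1.571, -0.001, 0.543]
wrist_force: [0.0, -0.4, 0.3]
width: 0.0939
shift [-1.208e+02 -1.000e-01 -3.422e+02] rot [ 0.  11.1  0.1] | pos [ 0.4161 -0.0581  0.3698] rpy [-90.   -0.1  31.1] q [-0.27 -0.18  1.3   0.    2.02 -0.82] F [ 0.  -0.4  0.3] w 0.0939 t 3.02
```

```bash
python3 -m creep '[[-20,0,-57,0,2,0,0],[-40,0,-114,0,4,0,0],[-60,0,-171,0,6,0,0],[-80,0,-228,0,8,0,0],[-100,0,-284,0,11,0,0]]'; python3 -c "
from h import *
rel([.4895,-.4135,.15],down(20))"
```

```text
time: 3.65
tool_pos: [0.4777, -0.3529, 0.3695]
ee_rot: [-1.571, -0.001, 0.35]
wrist_force: [0.6, 1.0, 0.0]
width: 0.0944
shift [ -9.8 219.5 -60.9] rot [0.  0.1 0. ] | pos [ 0.4777 -0.3529  0.3695] rpy [-90.   -0.   20.1] q [-0.73  0.22  0.9   0.    2.03 -1.08] F [0.6 1.  0. ] w 0.0944 t 3.65
```

Once above the bottle I stop at z = 0.15 and take a picture before going in.

```bash
python3 -m creep '[[-10,30,-61,0,0,0,0],[-10,90,-61,0,0,0,0],[-10,150,-61,0,0,0,0],[-10,205,-61,0,0,0,0],[-10,205,-61,0,0,0,0]]'
python3 - <<'E'
from h import *
rel([.4895,-.4135,.031],down(20))
s=snap("scene"); t=snap("top")
crop(s,260,170,200,200,3,"a_s"); crop(t,290,180,160,150,4,"a_t")
for p in robot.landmark_of("bottle","scene")+robot.landmark_of("bottle_top","scene"):print(p)
E
```

```text
time: 4.28
tool_pos: [0.4862, -0.4086, 0.1569]
ee_rot: [-1.557, 0.006, 0.352]
wrist_force: [0.0, 0.1, -0.2]
width: 0.0938
shift [  2.2 125.8  -7.5] rot [-0.8  0.2 -0.4] | pos [ 0.4862 -0.4086  0.1569] rpy [-89.2   0.4  20.2] q [-0.79  0.3   1.22  0.    1.64 -1.14] F [ 0.   0.1 -0.2] w 0.0938 t 4.28
{'point': [0.489, -0.4135, -0.0008], 'p': 0.75}
{'point': [0.4081, -0.3879, -0.0022], 'p': 0.66}
{'point': [0.4066, -0.3865, 0.0749], 'p': 0.73}
{'point': [0.4935, -0.4138, 0.0945], 'p': 0.67}
```

View pics/a_s.png

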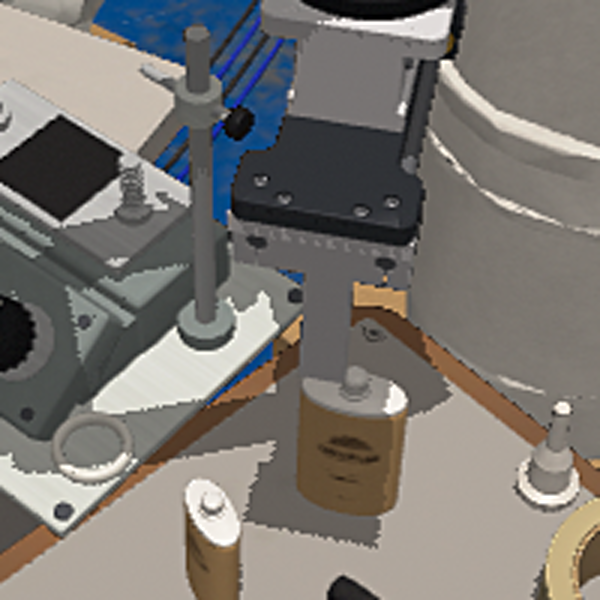

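Run:
```python
from h import *
s=snap("scene"); o=robot.get_obs(); R0=R.from_euler('xyz',o["ee_rot"])
print("q",o["tool_pos"], np.degrees(o["ee_rot"]))
for x in(-.053,0,.053): print(x,(proj(s,o["tool_pos"]+R0.apply([x,0,0]))-[260,170])*3)
print((proj(s,[[.4895,-.4135,.085],[.4895,-.4135,.097],[.4895,-.4135,0]])-[260,170])*3)
```

```text
q [ 0.4911093  -0.41327853  0.16950922] [-90.43695663  -0.21079104  20.18544313]
-0.053 [[334.2652202  360.80055224]]
0 [[356.05340008 268.54863401]]
0.053 [[375.89660132 184.53182357]]
[[347.37793675 388.61090543]
 [348.34511555 372.98558633]
 [341.06711302 490.56582283]]
```

View pics/a_t.png

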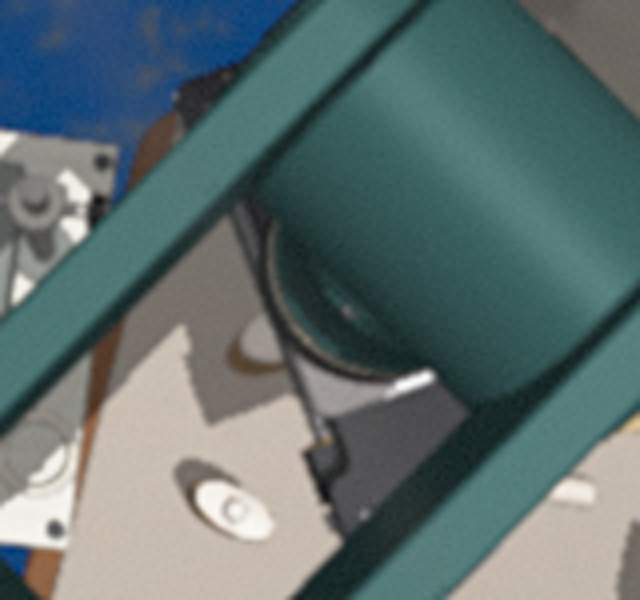

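Run:
```python
from h import *
s=snap("scene"); o=robot.get_obs(); R0=R.from_euler('xyz',o["ee_rot"])
crop(s,320,240,110,110,6,"a_s2")
f=lambda p:((proj(s,p)-[320,240]+.5)*6).round(0)
for x in(-.047,): print(x,f(o["tool_pos"]+R0.apply([x,0,0])),f(o["tool_pos"]+R0.apply([x,0,.008])),f(o["tool_pos"]+R0.apply([x,0,-.008])))
print(f([[.4895,-.4135,.085],[.4895,-.4135,.097],[.4895,-.4135,0]]))
rel([.4895,-.4135,.031],down(20))
```

```text
-0.047 [[316. 284.]] [[278. 278.]] [[353. 291.]]
[[338. 360.]
 [340. 329.]
 [325. 564.]]
shift [ -1.9 138.1   1.1] rot [0.4 0.2 0.2] | pos [ 0.4909 -0.4131  0.1691] rpy [-90.4  -0.2  20.2] q [-0.79  0.29  1.2   0.    1.64 -1.14] F [-0.1 -1.   0.4] w 0.0942 t 4.58
```

View pics/a_s2.png

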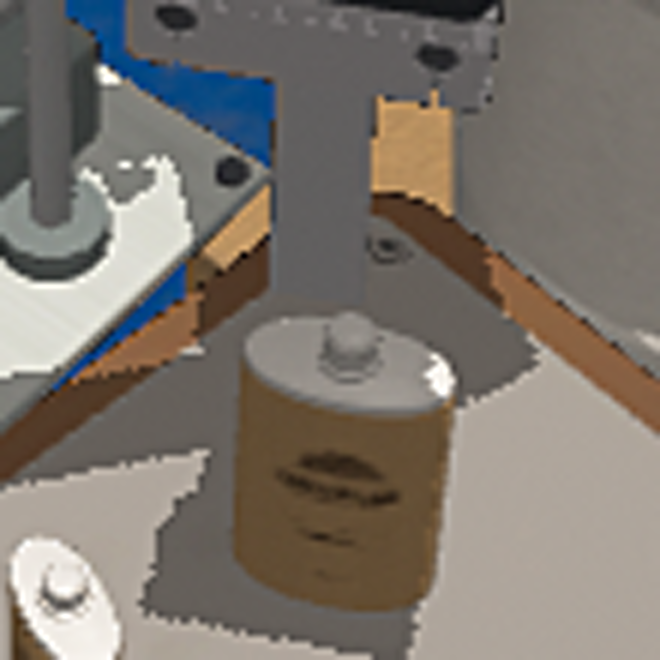

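```bash
python3 -m creep '[[-2,30,2,0,0,0,0],[-2,75,2,0,0,0,0],[-2,115,2,0,0,0,0],[-2,138,2,0,0,0,0],[-2,138,2,0,0,0,0]]'
python3 - <<'E'
from h import *
rel([.490,-.415,.031],down(20))
E
```

```text
time: 5.2
tool_pos: [0.4865, -0.4102, 0.026]
ee_rot: [-1.569, 0.001, 0.352]
wrist_force: [0.4, 0.2, -0.4]
width: 0.0938
shift [ 1.6 -5.  -5.7] rot [-0.1  0.2 -0. ] | pos [ 0.4865 -0.4102  0.026 ] rpy [-89.9   0.   20.2] q [-0.79  0.37  1.39  0.    1.38 -1.14] F [ 0.4  0.2 -0.4] w 0.0938 t 5.2
```

```bash
python3 -m creep '[[0,0,0,0,0,0,0],[0,0,0,0,0,0,0]]'
python3 - <<'E'
from h import *
rel([.490,-.415,.031],down(20))
E
```

```text
time: 5.45
tool_pos: [0.488, -0.4116, 0.0292]
ee_rot: [-1.575, -0.002, 0.352]
wrist_force: [1.0, -0.3, -0.6]
width: 0.0938
shift [ 0.7 -1.8 -3.9] rot [0.2 0.2 0.1] | pos [ 0.488  -0.4116  0.0292] rpy [-90.2  -0.1  20.2] q [-0.79  0.37  1.39  0.    1.38 -1.14] F [ 1.  -0.3 -0.6] w 0.0938 t 5.45
```

```bash
python3 -m creep '[[0,-1,-3,0,0,0,0],[0,-1,-3,0,0,0,140],[0,-1,-3,0,0,0,190],[0,-1,-3,0,0,0,255],[0,-1,-3,0,0,0,255]]'
python3 - <<'E'
from h import *
rel([.490,-.415,.031],down(20))
E
```

```text
time: 6.08
tool_pos: [0.4876, -0.4131, 0.0273]
ee_rot: [-1.57, 0.0, 0.352]
wrist_force: [-0.6, 0.2, 0.5]
width: 0.0574
shift [ 1.6 -3.7 -2.6] rot [-0.   0.2 -0. ] | pos [ 0.4876 -0.4131  0.0273] rpy [-90.    0.   20.2] q [-0.79  0.38  1.38  0.    1.38 -1.14] F [-0.6  0.2  0.5] w 0.0574 t 6.08
```

```bash
python3 -m creep '[[0,-1,0,0,0,0,255],[0,-1,0,0,0,0,255],[0,-1,0,0,0,0,255],[0,-1,0,0,0,0,255],[0,-1,0,0,0,0,255]]'
python3 - <<'E'
from h import *
rel([.490,-.415,.031],down(20))
s=snap("scene");crop(s,320,240,110,110,6,"a_s3")
E
```

```text
time: 6.7
tool_pos: [0.4878, -0.4132, 0.0285]
ee_rot: [-1.571, -0.0, 0.352]
wrist_force: [0.8, 0.9, 0.6]
width: 0.026
shift [ 1.4 -2.5 -2.5] rot [-0.   0.2  0. ] | pos [ 0.4878 -0.4132  0.0285] rpy [-90.   -0.   20.2] q [-0.79  0.37  1.38  0.    1.38 -1.14] F [0.8 0.9 0.6] w 0.026 t 6.7
```

View pics/a_s3.png

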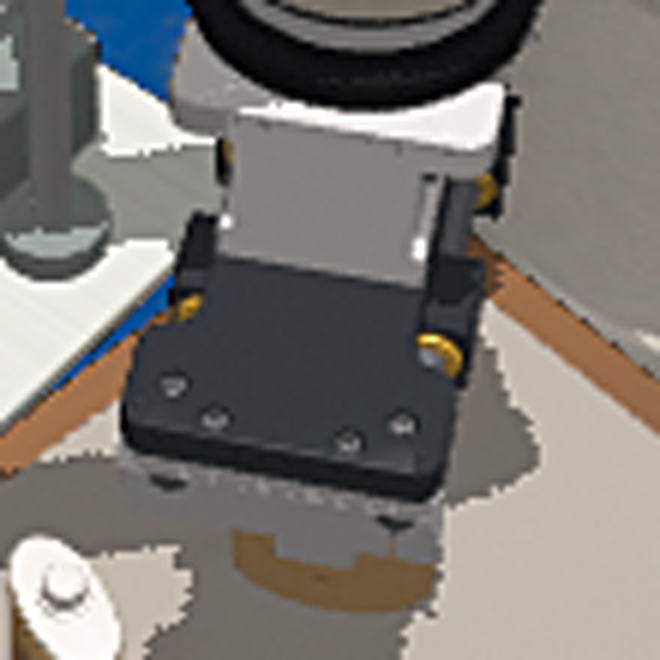

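```bash
python3 -m creep '[[0,-20,0,0,0,0,255],[0,-80,0,0,0,0,255],[0,-140,0,0,0,0,255],[0,-200,0,0,0,0,255],[0,-260,0,0,0,0,255]]'
python3 - <<'E'
from h import *
z=RL.apply([0,1,0]); print(z)
rel(LC+.003*z+[0,0,.31],down(-7.2))
E
```

```text
time: 7.38
tool_pos: [0.4873, -0.413, 0.2921]
ee_rot: [-1.573, -0.001, 0.352]
wrist_force: [0.6, -0.2, -1.1]
width: 0.0262
[0.12533323 0.9921147  0.        ]
shift [133.2 -18.1 187. ] rot [ 0.1 27.4  0.1] | pos [ 0.4873 -0.413   0.2921] rpy [-90.1  -0.   20.2] q [-0.79  0.29  0.96 -0.    1.89 -1.14] F [ 0.6 -0.2 -1.1] w 0.0262 t 7.38
```

```bash
python3 -m creep '[[15,-15,20,0,4,0,255],[50,-18,70,0,11,0,255],[85,-18,120,0,18,0,255],[115,-18,162,0,24,0,255],[133,-18,187,0,27.4,0,255]]'; python3 -m creep '[[0,0,0,0,0,0,255],[0,0,0,0,0,0,255]]'
python3 - <<'E'
from h import *
z=RL.apply([0,1,0])
rel(LC+.003*z+[0,0,.125],down(-7.2))
E
```

```text
time: 8.0
tool_pos: [0.5483, -0.1893, 0.3084]
ee_rot: [-1.571, -0.002, -0.126]
wrist_force: [-0.8, 0.2, -1.3]
width: 0.0258
time: 8.25
tool_pos: [0.5478, -0.1925, 0.3073]
ee_rot: [-1.572, -0.001, -0.126]
wrist_force: [-0.3, -0.7, -0.3]
width: 0.0255
shift [ -0.2 182.3   1.2] rot [ 0.1 -0.   0. ] | pos [ 0.5478 -0.1925  0.3073] rpy [-90.1  -0.   -7.2] q [-0.44  0.16  1.09 -0.    1.89 -0.31] F [-0.3 -0.7 -0.3] w 0.0255 t 8.25
```

```bash
python3 -m creep '[[0,25,1,0,0,0,255],[0,75,1,0,0,0,255],[0,125,1,0,0,0,255],[0,165,1,0,0,0,255],[0,182,1,0,0,0,255]]'; python3 -m creep '[[0,0,0,0,0,0,255],[0,0,0,0,0,0,255],[0,0,0,0,0,0,255]]'
python3 - <<'E'
from h import *
z=RL.apply([0,1,0])
rel(LC+.003*z+[0,0,.0965],down(-7.2))
s=snap("scene");crop(s,210,150,160,120,5,"b_s")
t=snap("top","b_t")
E
```

```text
time: 8.88
tool_pos: [0.5462, -0.1917, 0.1214]
ee_rot: [-1.569, 0.005, -0.128]
wrist_force: [0.1, 0.1, -1.0]
width: 0.0258
time: 9.25
tool_pos: [0.5494, -0.1915, 0.1269]
ee_rot: [-1.572, -0.004, -0.126]
wrist_force: [0.5, -0.0, -1.1]
width: 0.026
shift [-1.6 30.4 -0.2] rot [ 0.1 -0.   0.2] | pos [ 0.5494 -0.1915  0.1269] rpy [-90.1  -0.2  -7.2] q [-0.43  0.18  1.42  0.    1.53 -0.31] F [ 0.5 -0.  -1.1] w 0.026 t 9.25
```

View pics/b_s.png

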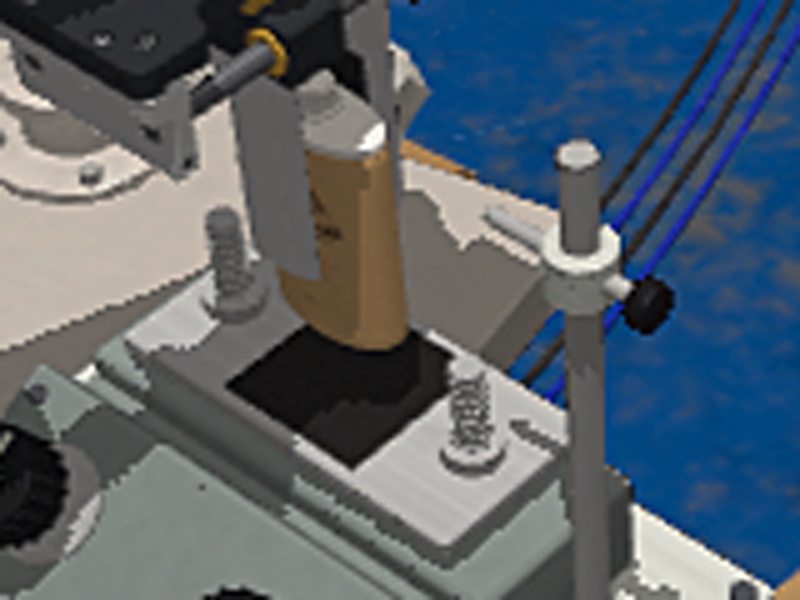

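View pics/b_t.png

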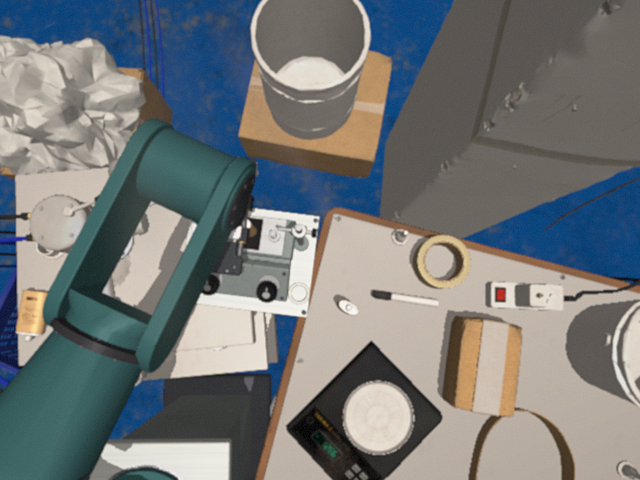

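```bash
cat >> h.py <<'E'
def outline(s,c,yaw,z,col,im,off,k,a=.013,b=.026):
    th=np.linspace(0,2*np.pi,60); p=np.c_[a*np.cos(th),b*np.sin(th),0*th]; p=R.from_euler('z',yaw).apply(p)+[c[0],c[1],z]
    q=((proj(s,p)-off+.5)*k).astype(np.int32); cv2.polylines(im,[q],True,col,1)
E
python3 - <<'E'
from h import *
s=snap("scene"); o=robot.get_obs(); T=o["tool_pos"]; print(T)
c=cv2.resize(s["color"][150:270,210:370],None,fx=5,fy=5,interpolation=cv2.INTER_CUBIC)
zz=RL.apply([0,1,0])
for d,col in((0,(0,0,255)),(-.003,(0,255,0))):
    for h in(0,.085): outline(s,T+d*zz,YL,T[2]-.0285+h,col,c,[210,150],5)
# deck inlay
q=((proj(s,LC+[0,0,.068]+RL.apply([[.03,.03,0],[.03,-.03,0],[-.03,-.03,0],[-.03,.03,0]]))-[210,150]+.5)*5).astype(np.int32); cv2.polylines(c,[q],True,(255,255,0),1)
cv2.imwrite("pics/b_o.png",c)
E
```

```text
[ 0.54878672 -0.19102413  0.1256965 ]
```

View pics/b_o.png

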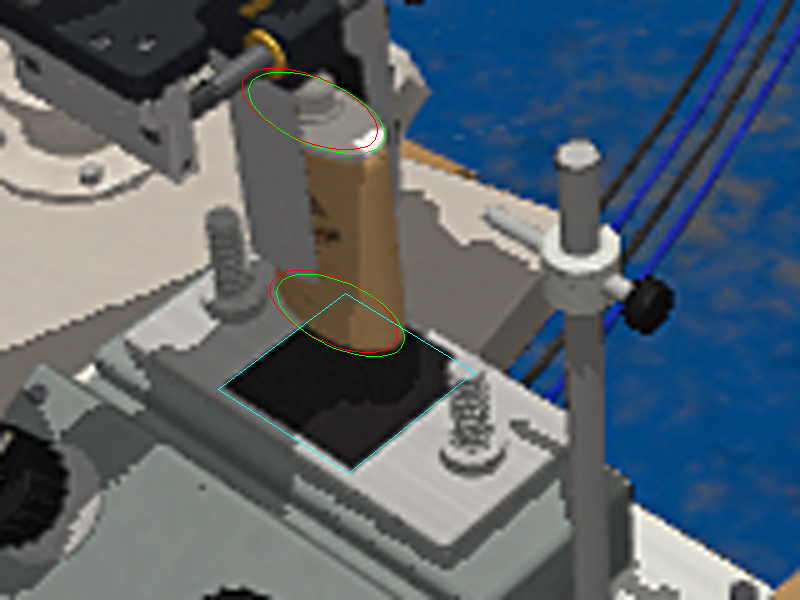

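```bash
python3 -m creep '[[-1,9,0,0,0,0,255],[-1,18,0,0,0,0,255],[-1,25,0,0,0,0,255],[-1,25,0,0,0,0,255],[-1,25,0,0,0,0,255]]'
python3 - <<'E'
from h import *
z=RL.apply([0,1,0])
rel(LC+.003*z+[0,0,.0965],down(-7.2))
E
```

```text
time: 10.02
tool_pos: [0.5473, -0.1908, 0.0995]
ee_rot: [-1.571, -0.0, -0.126]
wrist_force: [-0.3, -0.7, -0.3]
width: 0.0261
shift [ 0.7  3.  -0.7] rot [-0. -0.  0.] | pos [ 0.5473 -0.1908  0.0995] rpy [-90.   -0.   -7.2] q [-0.43  0.2   1.46  0.    1.49 -0.31] F [-0.3 -0.7 -0.3] w 0.0261 t 10.03
```

```bash
python3 -m creep '[[0,1.5,0,0,0,0,255],[0,2,0,0,0,0,255],[0,2,0,0,0,0,255]]';python3 -m creep '[[0,1,0,0,0,0,255],[0,1,0,0,0,0,255],[0,1,0,0,0,0,255]]'
```

```text
time: 10.4
tool_pos: [0.5472, -0.1907, 0.0975]
ee_rot: [-1.571, -0.0, -0.126]
wrist_force: [0.9, -0.2, -1.0]
width: 0.0261
time: 10.78
tool_pos: [0.5472, -0.1907, 0.0964]
ee_rot: [-1.571, 0.0, -0.126]
wrist_force: [-0.3, -0.1, -0.6]
width: 0.0263
```

```bash
python3 -m creep '[[0,0.7,0,0,0,0,255],[0,0.7,0,0,0,0,255]]';python3 -m creep '[[0,0.7,0,0,0,0,255],[0,0.7,0,0,0,0,255]]'
python3 - <<'E'
from h import *
s=snap("scene"); o=robot.get_obs(); T=o["tool_pos"]; print(T)
c=cv2.resize(s["color"][150:270,210:370],None,fx=5,fy=5,interpolation=cv2.INTER_CUBIC)
zz=RL.apply([0,1,0])
for h in(0,.085): outline(s,T-.003*zz,YL,.068+h,(0,255,0),c,[210,150],5)
cv2.imwrite("pics/b_o2.png",c)
E
```

```text
time: 11.02
tool_pos: [0.5473, -0.1908, 0.0962]
ee_rot: [-1.571, -0.0, -0.126]
wrist_force: [-0.3, -0.3, 0.9]
width: 0.026
time: 11.28
tool_pos: [0.5473, -0.1908, 0.0961]
ee_rot: [-1.571, -0.001, -0.126]
wrist_force: [-2.2, 1.1, 5.1]
width: 0.0257
[ 0.5473133  -0.19081497  0.0961072 ]
```

View pics/b_o2.png

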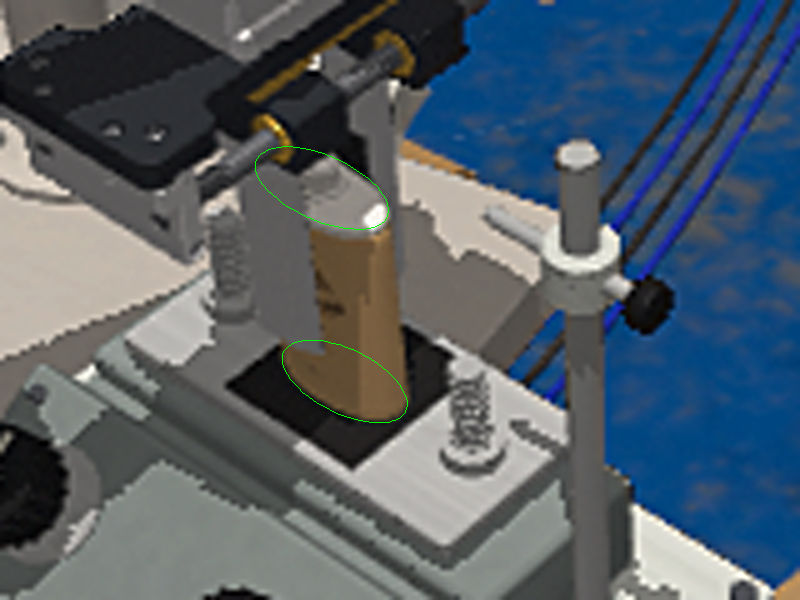

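```bash
python3 -m creep '[[0,-0.5,0,0,0,0,220],[0,-0.5,0,0,0,0,140],[0,-0.5,0,0,0,0,90],[0,-0.5,0,0,0,0,90],[0,-0.5,0,0,0,0,90]]'; python3 -m creep '[[0,-20,0,0,0,0,90],[0,-60,0,0,0,0,60],[0,-120,0,0,0,0,60],[0,-180,0,0,0,0,60],[0,-200,0,0,0,0,60]]'
python3 - <<'E'
from h import *
s=snap("scene"); t=snap("top")
crop(s,180,150,200,150,4,"d_s")
for n in("scene","top"):
  for k in("bottle","bottle_top","gauge_tip","deck_top","grip_left","grip_right"):
    print(n,k,[([round(float(v),4) for v in d["point"]],round(float(d["p"]),2)) for d in robot.landmark_of(k,n)])
E
```

```text
time: 11.95
tool_pos: [0.5472, -0.1907, 0.0952]
ee_rot: [-1.571, 0.0, -0.126]
wrist_force: [-0.1, 0.3, 0.2]
width: 0.06
time: 12.58
tool_pos: [0.5484, -0.1912, 0.3013]
ee_rot: [-1.573, -0.009, -0.126]
wrist_force: [-0.1, -0.7, -0.5]
width: 0.0718
scene bottle [([0.4078, -0.3855, 0.0005], 0.92), ([0.5446, -0.1896, 0.0667], 0.71)]
scene bottle_top [([0.4057, -0.3871, 0.0738], 0.89), ([0.5469, -0.1903, 0.163], 0.57)]
scene gauge_tip [([0.5394, -0.2617, 0.1823], 0.82)]
scene deck_top [([0.5515, -0.1934, 0.066], 0.9)]
scene grip_left [([0.4492, -0.1267, 0.0693], 0.93), ([0.5494, -0.1868, 0.0656], 0.69), ([0.4229, -0.5026, 0.0], 0.34)]
scene grip_right [([0.4391, -0.2357, 0.0652], 0.92)]
top bottle [([0.5459, -0.1937, 0.0646], 0.91), ([0.4, -0.3855, -0.0011], 0.69), ([0.427, -0.504, -0.0002], 0.41)]
top bottle_top [([0.4081, -0.3919, 0.0759], 0.79), ([0.5482, -0.1933, 0.162], 0.77)]
top gauge_tip [([0.5389, -0.2576, 0.1818], 0.55)]
top deck_top [([0.5472, -0.1969, 0.0702], 0.73)]
top grip_left [([0.4524, -0.1258, 0.065], 0.92)]
top grip_right [([0.4355, -0.2351, 0.0602], 0.86), ([0.5386, -0.2573, 0.1805], 0.16)]
```

View pics/d_s.png

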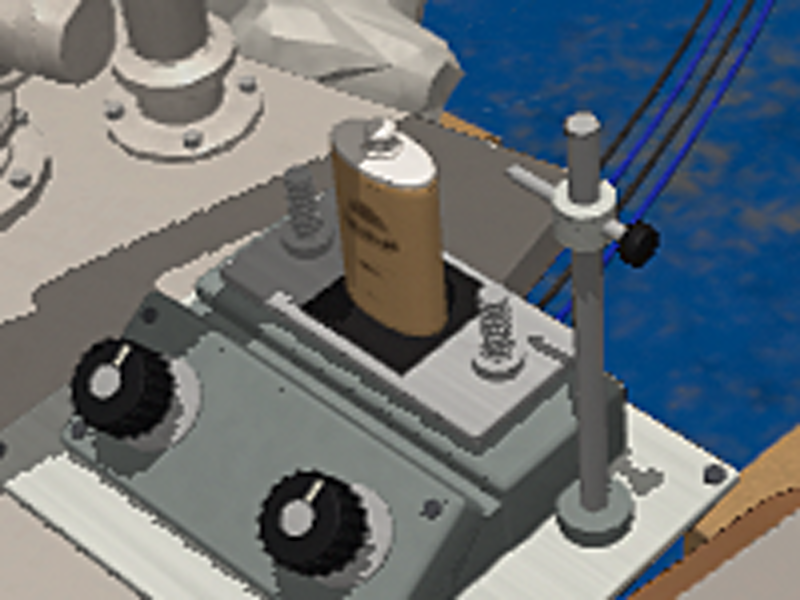

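Run:
```python
from h import *
s=snap("scene"); t=snap("top")
crop(s,260,170,80,60,10,"e_s"); crop(t,200,200,120,90,6,"e_t")
print("bt",proj(s,[.5465,-.193,.165]),"gt",[proj(s,LC+RL.apply([0,-.068,0])+[0,0,z]) for z in(.176,.179,.182)])
print("top bt",proj(t,[.5465,-.193,.165]),"gt",[proj(t,LC+RL.apply([0,-.068,0])+[0,0,z]) for z in(.176,.182)])
```

```text
bt [[272.50810262 181.07437316]] gt [array([[306.00173524, 194.58047462]]), array([[305.90118763, 193.05459572]]), array([[305.80012468, 191.5208963 ]])]
top bt [[236.49070795 225.02157659]] gt [array([[276.8486934 , 228.35149779]]), array([[276.59824022, 227.81100577]])]
```

View pics/e_s.png

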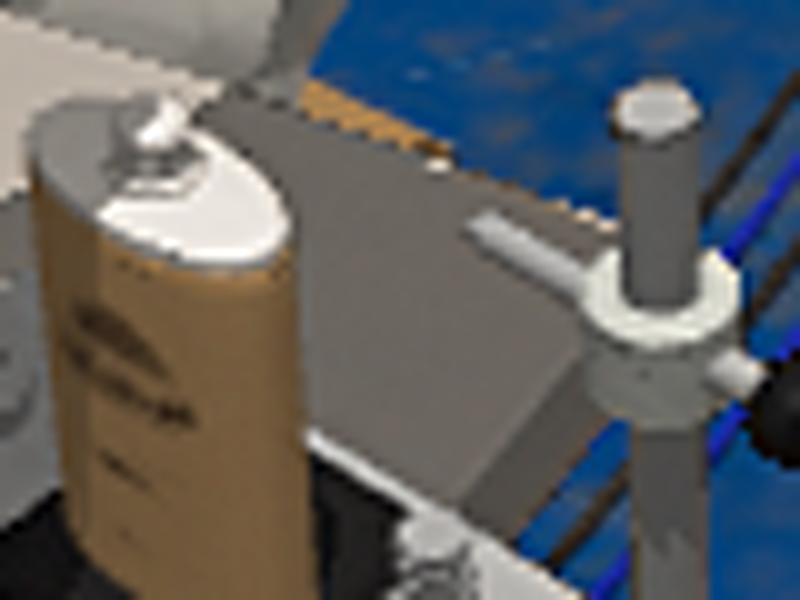

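View pics/e_t.png

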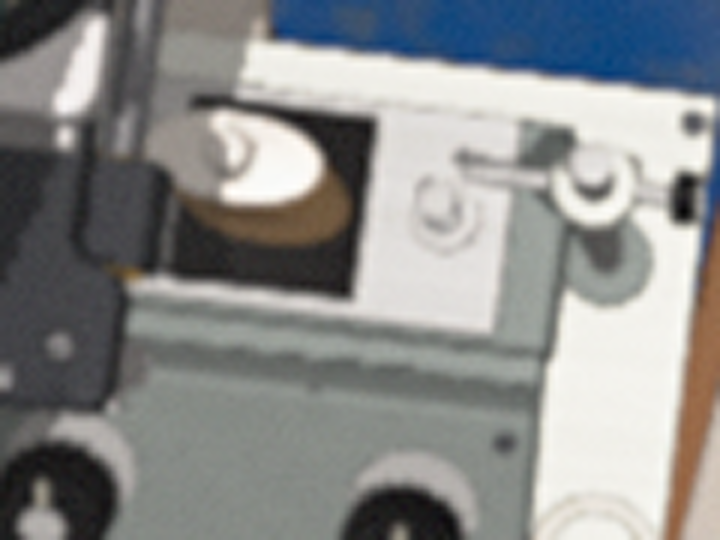

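Run:
```python
from h import *
s=snap("scene")
L=lambda p:LC+RL.apply(p)
for n,p in dict(post=[0,-.105,.223],gt76=[0,-.068,.176],gt82=[0,-.068,.182],boltop=[-.0005,.001,.165],capR=[0,-.025,.153],ringc=[0,-.105,.19]).items(): print(n,((proj(s,L(p))-[260,170]+.5)*10).round(1))
# inlay corners & screw tops
for p in [[.03,.03,.068],[.03,-.03,.068],[-.03,-.03,.068],[-.03,.03,.068],[0,-.055,.108],[0,.055,.108]]: print(p,((proj(s,L(p))-[180,150]+.5)*4).round(1))
```

```text
post [[646.2 111.4]]
gt76 [[465.  250.8]]
gt82 [[463.  220.2]]
boltop [[134.9 114.5]]
capR [[265.1 243. ]]
ringc [[652.4 288.3]]
[0.03, 0.03, 0.068] [[396.3 234.6]]
[0.03, -0.03, 0.068] [[499.9 297.8]]
[-0.03, -0.03, 0.068] [[399.  378.9]]
[-0.03, 0.03, 0.068] [[295.  311.4]]
[0, -0.055, 0.108] [[490.  295.7]]
[0, 0.055, 0.108] [[294.2 176.1]]
```

```bash
cat >> h.py <<'E'
L=lambda p:LC+RL.apply(p)
AX=RL.apply([-np.sin(np.radians(35)),0,np.cos(np.radians(35))])
def knobR(phi): # tool y=-AX; phi: turn about tool y from reference tool x = upslope direction
    y=-AX; x0=RL.apply([.8192,0,.5736]); R0=R.from_matrix(np.c_[x0,y,np.cross(x0,y)]); return R0*R.from_euler('y',phi,degrees=True)
E
python3 - <<'E'
from h import *
s=snap("scene"); t=snap("top")
for sg in(1,-1):
  for z in(.062,.065,.068):
    g=L([-.105,sg*.055,z]); print(sg,z,((proj(s,g+.011*AX)-[180,150]+.5)*4).round(1),((proj(t,g+.011*AX)-[200,200]+.5)*6).round(1))
crop(s,190,220,90,80,8,"f_s")
rel(L([-.105,.055,.065])+.15*AX, knobR(-17))
for ph in (-90,-60,-17,0,30,90): print(ph, np.degrees((R.from_euler('xyz',robot.get_obs()["ee_rot"]).inv()*knobR(ph)).as_rotvec()).round(0))
E
```

```text
1 0.062 [[103.7 389. ]] [[ 46.1 528.4]]
1 0.065 [[102.3 383.9]] [[ 44.1 528.2]]
1 0.068 [[101.  378.7]] [[ 42.  527.9]]
-1 0.062 [[295.5 525.4]] [[398.9 571.6]]
-1 0.065 [[294.6 520.4]] [[398.  571.4]]
-1 0.068 [[293.7 515.2]] [[397.1 571.3]]
shift [-190.3  107.7   51.2] rot [ -5.2 -16.5 -34.7] | pos [ 0.5472 -0.1908  0.2957] rpy [-90.   -0.   -7.2] q [-0.43  0.15  1.12  0.    1.87 -0.31] F [ 0.3 -0.3  0.2] w 0.072 t 13.53
-90 [-27. -87. -27.]
-60 [-18. -58. -32.]
-17 [ -5. -16. -35.]
0 [  0.  -0. -35.]
30 [  9.  29. -34.]
90 [ 27.  87. -27.]
```

View pics/f_s.png

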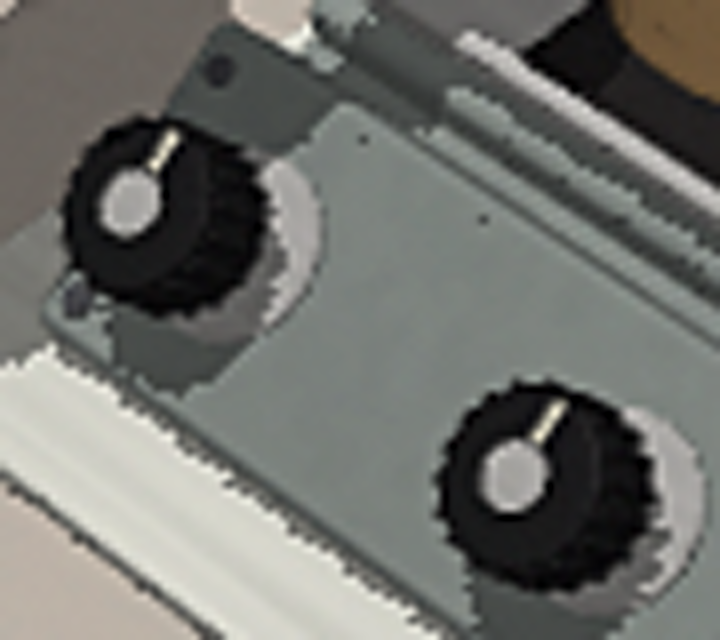

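Run:
```python
from h import *
from scipy.optimize import least_squares
D=[(.088,1.372,.2222,.5032,.2055),(.12,1.01,.2221,.5032,.3727),(-.17,1.29,.3545,.2333,.3697),(.22,.90,.4777,-.3529,.3695),(.375,1.385,.488,-.4125,.0285),(.16,1.09,.5478,-.1925,.3073),(.15,1.12,.5472,-.1908,.2957),(.2,1.46,.5473,-.1908,.0995)]
D=np.array(D); r=np.sqrt(D[:,2]**2+D[:,3]**2-.057**2)
def f(p):
    a,l2,l3,dz,ph=p; q2,q3=D[:,0],D[:,1]
    return np.r_[a+l2*np.sin(q2)+l3*np.sin(q2+q3+ph)-r, dz+l2*np.cos(q2)+l3*np.cos(q2+q3+ph)-D[:,4]]
s=least_squares(f,[0,.4,.4,0,0]); print(s.x, (s.fun*1000).round(0))
s2=least_squares(lambda p:f(np.r_[p,0]),[0,.4,.4,0]); print(s2.x,(s2.fun*1000).round(0))
```

```text
[ 0.00296993  0.44313331  0.50787151 -0.19163235  0.1985011 ] [ 1.  2. -1.  0. -1. -0. -2.  1. -0. -3.  2. -2.  0.  0.  3. -1.]
[ 0.0294915   0.34555612  0.50748764 -0.19303627] [ 17. -17.   7. -29.  18. -12. -11.  27.   2.  -6.  -1.  -4.   5.   1.
   3.   1.]
```

```bash
python3 -m creep '[[-40,0,10,-1,-3,-6,100],[-90,10,25,-2,-6,-14,106],[-130,35,38,-3,-10,-21,106],[-165,70,46,-4,-13,-28,106],[-190,95,51,-5,-16.5,-35,106]]'
python3 - <<'E'
from h import *
rel(L([-.105,.055,.0655])+.05*AX, knobR(-17))
s=snap("scene","g_s")
E
```

```text
time: 14.15
tool_pos: [0.3797, -0.1227, 0.1984]
ee_rot: [-1.757, -0.577, 0.234]
wrist_force: [-10.3, 22.3, 9.0]
width: 0.055
shift [-15.8  99.5   8.4] rot [-1.   0.1 -0.2] | pos [ 0.3797 -0.1227  0.1984] rpy [-100.7  -33.    13.4] q [-0.79 -0.76  2.11  0.38  1.32 -0.98] F [-10.3  22.3   9. ] w 0.055 t 14.15
```

View pics/g_s.png

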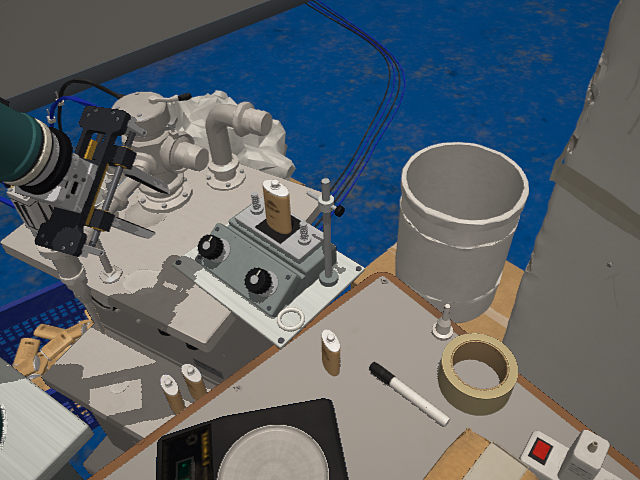

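Run:
```python
from h import *
t=snap("top","g_t")
rel(L([-.105,.055,.0655])+.05*AX, knobR(-17))
print(robot.get_obs()["wrist_torque"],robot.get_obs()["qvel"].round(3))
```

```text
shift [-4.5 93.3  5.7] rot [-1.4 -0.7 -1.1] | pos [ 0.3749 -0.1231  0.1875] rpy [-99.6 -32.3  12.2] q [-0.79 -0.75  2.13  0.38  1.32 -0.97] F [-0.8 -0.2 -1.8] w 0.0548 t 14.25
[-0.01965835  0.35624657  0.01360678] [ 0.078 -0.019 -0.228 -0.031 -0.     0.13 ]
```

View pics/g_t.png

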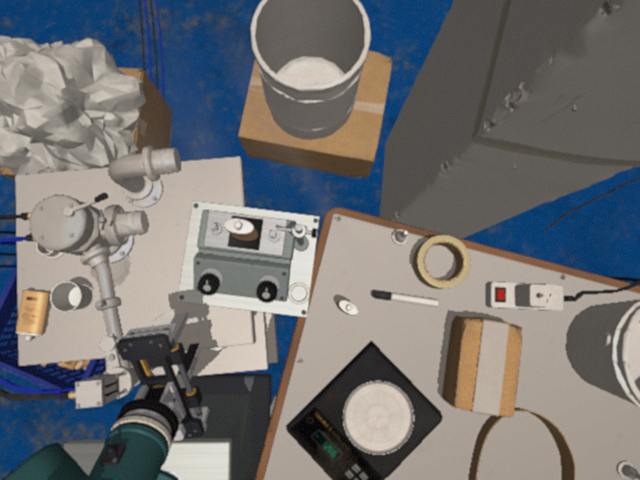

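Run:
```python
from h import *
s=snap("scene"); t=snap("top")
im=cv2.imread("pics/scene0.png")[80:280,0:200]; cv2.imwrite("pics/h_s.png",cv2.resize(im,None,fx=3,fy=3,interpolation=cv2.INTER_CUBIC))
im=cv2.imread("pics/top0.png")[180:420,0:200]; cv2.imwrite("pics/h_t.png",cv2.resize(im,None,fx=2.5,fy=2.5,interpolation=cv2.INTER_CUBIC))
rel(L([-.105,.055,.0655])+.05*AX, knobR(-17))
crop(s,0,80,200,200,3,"h_s2")
```

```text
shift [-16.8 101.4  11.7] rot [-0.6 -0.2 -0.3] | pos [ 0.3798 -0.1252  0.2011] rpy [-100.8  -33.    12.9] q [-0.79 -0.76  2.11  0.38  1.32 -0.97] F [0.8 0.2 0.6] w 0.0551 t 14.35
```

View pics/h_s.png

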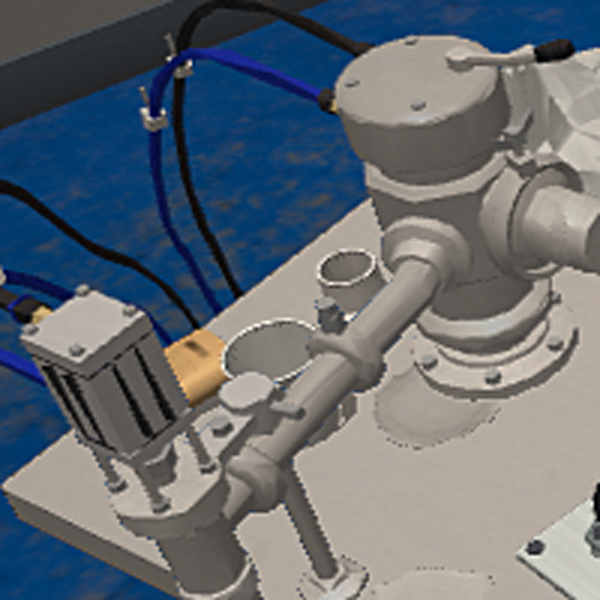

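View pics/h_t.png

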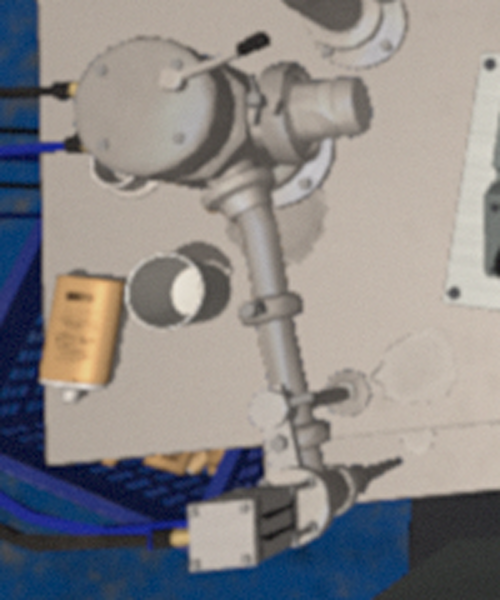

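View pics/h_s2.png

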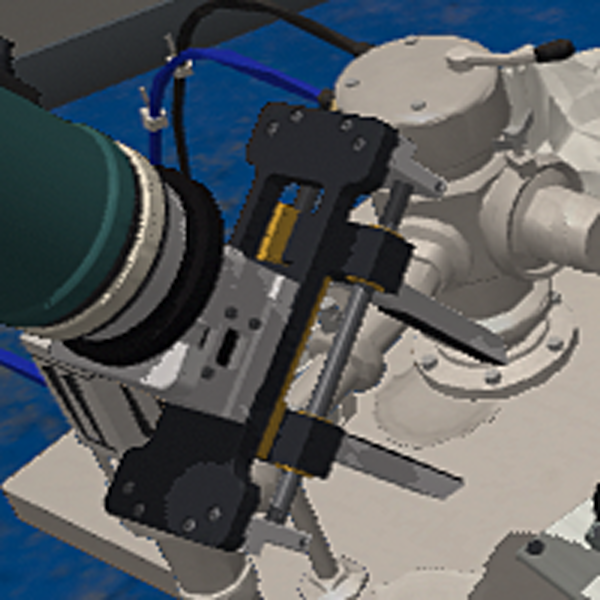

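Run:
```python
from h import *
s=snap("scene"); t=snap("top")
def ray(s,uv):
    T=s["world_from_camera"]; d=T[:3,:3]@np.array([(uv[0]-s["cx"])/s["fx"],(uv[1]-s["cy"])/s["fy"],1]); return T[:3,3],d/np.linalg.norm(d)
def tri(a,b):
    o1,d1=ray(s,a);o2,d2=ray(t,b); A=np.c_[d1,-d2]; k=np.linalg.lstsq(A,o2-o1,rcond=None)[0]; p,q=o1+k[0]*d1,o2+k[1]*d2; return ((p+q)/2).round(3),round(np.linalg.norm(p-q),3)
for n,a,b in [("act top",(28,187),(89,394)),("end collar",(85,240),(125,354)),("mid collar",(115,202),(108,303)),("valve flange",(58,247),(125,384))]: print(n,tri(a,b))
o=robot.get_obs(); R0=R.from_euler('xyz',o["ee_rot"]); T=o["tool_pos"]; print(T,o["joint_positions"].round(3))
for x in(-.0885,.0885):
  for z in(-.0375,.0375):
    print(x,z,(T+R0.apply([x,-.097,z])).round(3),(T+R0.apply([x,-.15,z])).round(3))
```

```text
act top (array([0.288, 0.   , 0.254]), np.float64(0.002))
end collar (array([0.329, 0.004, 0.116]), np.float64(0.001))
mid collar (array([0.417, 0.04 , 0.107]), np.float64(0.002))
valve flange (array([ 0.283, -0.011,  0.15 ]), np.float64(0.001))
[ 0.38164813 -0.12541673  0.20621237] [-0.786 -0.757  2.1    0.377  1.317 -0.966]
-0.0885 -0.0375 [ 0.259 -0.173  0.243] [ 0.229 -0.169  0.287]
-0.0885 0.0375 [ 0.25  -0.1    0.231] [ 0.22  -0.096  0.275]
0.0885 -0.0375 [ 0.403 -0.139  0.34 ] [ 0.373 -0.135  0.384]
0.0885 0.0375 [ 0.394 -0.065  0.328] [ 0.364 -0.062  0.372]
```

```bash
python3 - <<'E'
from h import *
rel(L([-.105,.055,.0655])+.045*AX, knobR(-40))
E
python3 -m creep '[[-4,20,3,-1,-5,0,106],[-8,50,5,-1,-11,0,106],[-12,80,7,-1,-17,0,106],[-16,100,9,-1,-23,0,106],[-16,100,9,-1,-23,0,106]]'
python3 - <<'E'
from h import *
rel(L([-.105,.055,.0655])+.045*AX, knobR(-40))
E
```

```text
shift [-21.6 109.5  13.5] rot [ -0.4 -22.9   0.1] | pos [ 0.3816 -0.1254  0.2062] rpy [-101.3  -33.3   13.4] q [-0.79 -0.76  2.1   0.38  1.32 -0.97] F [-0.2 -0.8  0.7] w 0.0552 t 14.45
time: 15.08
tool_pos: [0.4241, -0.1244, 0.1113]
ee_rot: [-2.0, -0.453, 0.673]
wrist_force: [-0.2, 0.2, -0.1]
width: 0.055
shift [-3.1  7.5  3.8] rot [ 0.3  0.1 -0. ] | pos [ 0.4241 -0.1244  0.1113] rpy [-114.6  -26.    38.6] q [-0.64 -0.61  2.23  0.34  1.   -1.32] F [-0.2  0.2 -0.1] w 0.055 t 15.07
```

```bash
python3 -m creep '[[-3,7,4,0,0,0,106],[-3,7,4,0,0,0,106],[-3,7,4,0,0,0,106]]'
python3 - <<'E'
from h import *
rel(L([-.105,.055,.0655])-.013*AX, knobR(-40))
s=snap("scene"); crop(s,150,170,160,120,5,"k1"); t=snap("top"); crop(t,130,210,160,120,5,"k1t")
o=robot.get_obs(); R0=R.from_euler('xyz',o["ee_rot"])
for x in(-.0275,0,.0275): print(((proj(s,o["tool_pos"]+R0.apply([x,0,0]))-[150,170]+.5)*5).round(0))
E
```

```text
time: 15.45
tool_pos: [0.4227, -0.1242, 0.1008]
ee_rot: [-1.999, -0.453, 0.67]
wrist_force: [0.5, -0.6, 0.4]
width: 0.055
shift [ 2.6 57.8 -0.5] rot [ 0.3 -0.1 -0.2] | pos [ 0.4227 -0.1242  0.1008] rpy [-114.5  -25.9   38.4] q [-0.64 -0.61  2.24  0.34  0.98 -1.33] F [ 0.5 -0.6  0.4] w 0.055 t 15.45
[[212. 448.]]
[[211. 362.]]
[[211. 278.]]
```

View pics/k1.png

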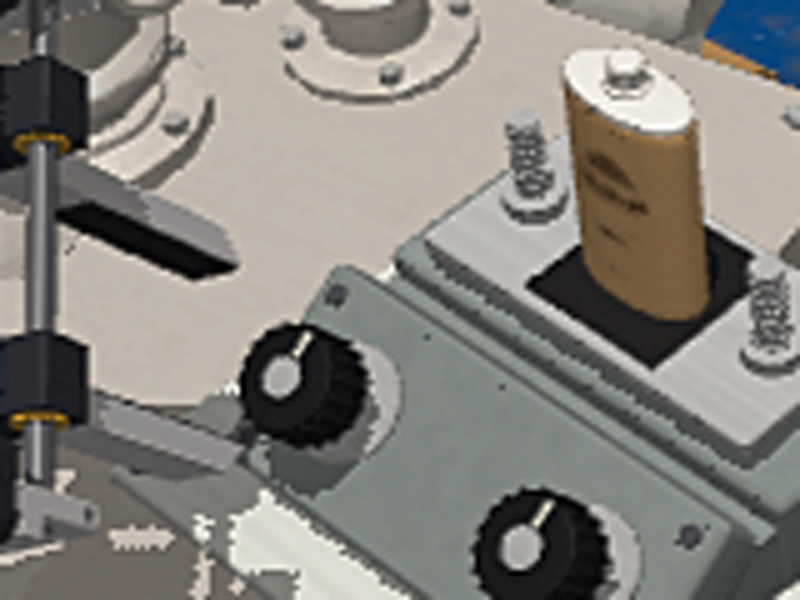

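View pics/k1t.png

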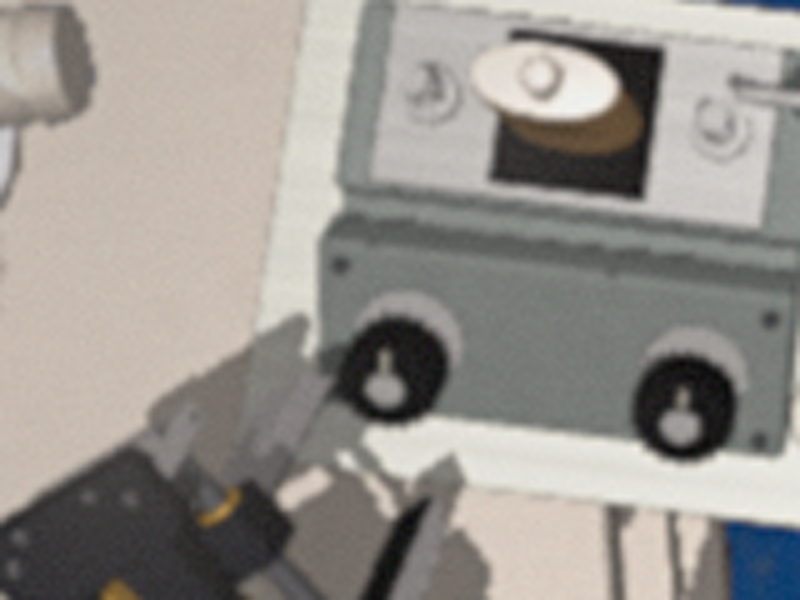

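```bash
python3 -m creep '[[2.5,15,-0.5,0,0,0,106],[2.5,32,-0.5,0,0,0,106],[2.5,48,-0.5,0,0,0,106],[2.5,56,-0.5,0,0,0,106],[2.5,56,-0.5,0,0,0,106]]'
python3 - <<'E'
from h import *
rel(L([-.105,.055,.0655])-.013*AX, knobR(-40))
s=snap("scene"); crop(s,170,190,120,90,6,"k2")
E
```

```text
time: 16.18
tool_pos: [0.456, -0.1271, 0.0547]
ee_rot: [-1.995, -0.452, 0.669]
wrist_force: [-0.2, 0.0, 0.0]
width: 0.0553
shift [ 0.9  0.9 -1.3] rot [ 0.2 -0.1 -0.2] | pos [ 0.456  -0.1271  0.0547] rpy [-114.3  -25.9   38.3] q [-0.58 -0.44  2.25  0.35  0.8  -1.33] F [-0.2  0.   0. ] w 0.0553 t 16.18
```

View pics/k2.png

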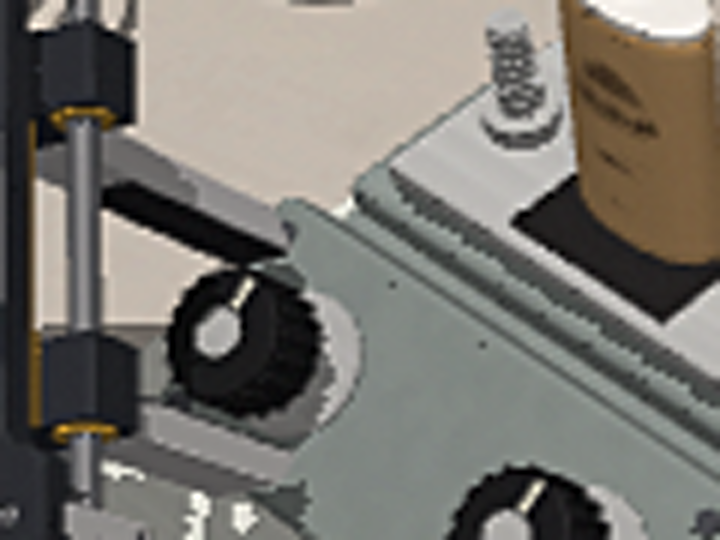

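```bash
python3 -m creep '[[0.5,0.5,-1,0,0,0,200],[0.5,0.5,-1,0,0,0,255],[0.5,0.5,-1,0,0,0,255],[0.5,0.5,-1,0,0,0,255]]'; python3 -c "
from h import *
rel(L([-.105,.055,.0655])-.013*AX, knobR(-40))"
```

```text
time: 16.73
tool_pos: [0.4577, -0.1278, 0.0562]
ee_rot: [-1.998, -0.453, 0.67]
wrist_force: [1.8, 2.4, 3.1]
width: 0.0355
shift [-0.6  1.1  0.7] rot [ 0.3 -0.1 -0.1] | pos [ 0.4577 -0.1278  0.0562] rpy [-114.5  -26.    38.4] q [-0.58 -0.44  2.25  0.35  0.8  -1.33] F [1.8 2.4 3.1] w 0.0355 t 16.73
```

```bash
python3 -m creep '[[0,0,0,0,7,0,255],[0,0,0,0,14,0,255],[0,0,0,0,21,0,255],[0,0,0,0,28,0,255],[0,0,0,0,35,0,255]]'; python3 -m creep '[[0,0,0,0,0,0,255],[0,0,0,0,0,0,255]]'; python3 -c "
from h import *
rel(L([-.105,.055,.0655])-.013*AX, knobR(-5))"
```

```text
time: 17.35
tool_pos: [0.4572, -0.128, 0.0559]
ee_rot: [-1.635, -0.608, -0.024]
wrist_force: [-3.1, 1.9, 4.2]
width: 0.0356
time: 17.6
tool_pos: [0.4573, -0.128, 0.0559]
ee_rot: [-1.639, -0.608, -0.017]
wrist_force: [-3.5, 2.1, 5.1]
width: 0.0354
shift [-0.3  1.   0.3] rot [ 0.3  0.1 -0. ] | pos [ 0.4573 -0.128   0.0559] rpy [-93.9 -34.8  -1. ] q [-0.58 -0.44  2.25  0.35  0.8  -0.72] F [-3.5  2.1  5.1] w 0.0354 t 17.6
```

```bash
python3 -m creep '[[0,0,0,0,0,0,150],[0,0,0,0,0,0,106],[0,0,0,0,0,0,106],[0,-15,0,0,0,0,106],[0,-45,0,0,0,0,106]]'
python3 - <<'E'
from h import *
rel(L([-.105,-.055,.0655])+.04*AX, knobR(-35))
s=snap("scene"); crop(s,170,150,160,120,5,"k3")
E
```

```text
time: 18.23
tool_pos: [0.4306, -0.1236, 0.0908]
ee_rot: [-1.634, -0.604, -0.021]
wrist_force: [0.3, -0.1, 0.5]
width: 0.0552
shift [  -7.8   -7.5 -110.5] rot [  0.1 -30.   -0.3] | pos [ 0.4306 -0.1236  0.0908] rpy [-93.6 -34.6  -1.2] q [-0.62 -0.57  2.24  0.34  0.94 -0.71] F [ 0.3 -0.1  0.5] w 0.0552 t 18.23
```

View pics/k3.png

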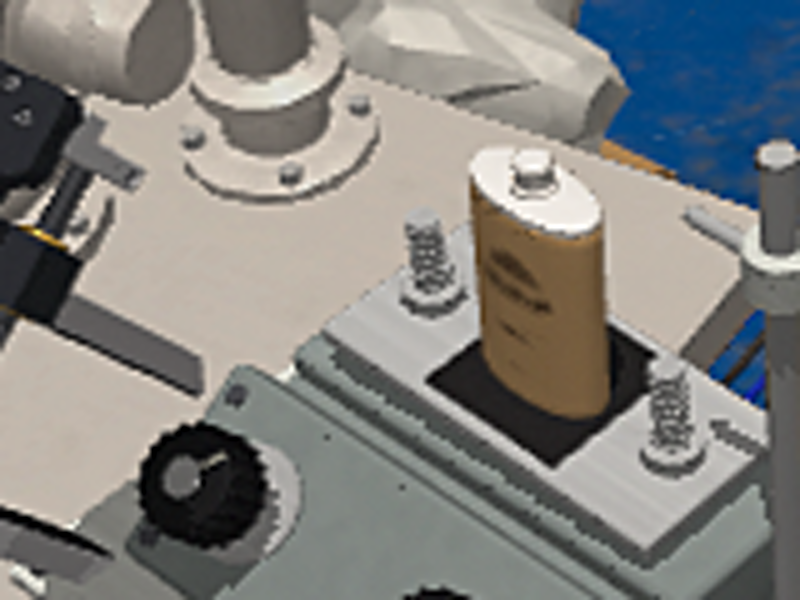

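```bash
python3 -m creep '[[-3,-5,-30,0,-7,0,106],[-6,-8,-70,0,-17,0,106],[-8,-8,-100,0,-27,0,106],[-8,-8,-110,0,-30,0,106],[-8,-8,-110,0,-30,0,106]]'
python3 - <<'E'
from h import *
rel(L([-.105,-.055,.0655])-.013*AX, knobR(-35))
E
```

```text
time: 18.9
tool_pos: [0.414, -0.2342, 0.0995]
ee_rot: [-1.955, -0.487, 0.576]
wrist_force: [0.8, 0.1, 0.3]
width: 0.0551
shift [-0.  53.8  1.8] rot [ 0.3 -0.2 -0.2] | pos [ 0.414  -0.2342  0.0995] rpy [-112.   -27.9   33. ] q [-0.96 -0.43  2.15  0.51  1.04 -1.61] F [0.8 0.1 0.3] w 0.0551 t 18.9
```

```bash
python3 -m creep '[[0,15,1.5,0,0,0,106],[0,32,1.5,0,0,0,106],[0,46,1.5,0,0,0,106],[0,53,1.5,0,0,0,106],[0,53,1.5,0,0,0,106]]'
python3 - <<'E'
from h import *
rel(L([-.105,-.055,.0655])-.013*AX, knobR(-35))
s=snap("scene"); crop(s,190,210,120,90,6,"k4")
E
```

```text
time: 19.52
tool_pos: [0.4437, -0.2351, 0.0555]
ee_rot: [-1.954, -0.487, 0.579]
wrist_force: [-0.4, -0.1, 0.3]
width: 0.0549
shift [-1.1  0.7 -1.3] rot [ 0.2 -0.1 -0.2] | pos [ 0.4437 -0.2351  0.0555] rpy [-112.   -27.9   33.2] q [-0.88 -0.3   2.16  0.53  0.88 -1.62] F [-0.4 -0.1  0.3] w 0.0549 t 19.52
```

View pics/k4.png

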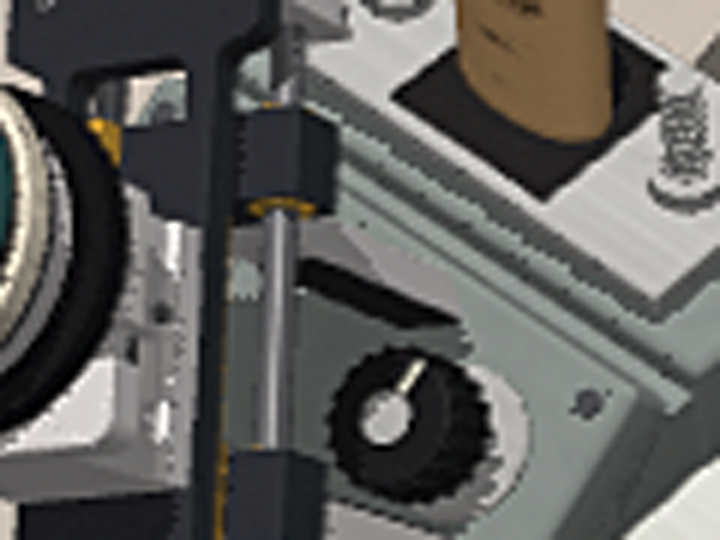

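```bash
python3 -m creep '[[-1,0.5,-1,0,0,0,200],[-1,0.5,-1,0,0,0,255],[-1,0.5,-1,0,0,0,255],[-1,0.5,-1,0,0,0,255]]'; python3 -m creep '[[0,0,0,0,7,0,255],[0,0,0,0,14,0,255],[0,0,0,0,21,0,255],[0,0,0,0,28,0,255],[0,0,0,0,35,0,255]]'; python3 -c "
from h import *
rel(L([-.105,-.055,.0655])-.013*AX, knobR(0))"
```

```text
time: 20.08
tool_pos: [0.444, -0.2375, 0.0564]
ee_rot: [-1.957, -0.487, 0.58]
wrist_force: [0.1, 1.2, 3.1]
width: 0.0358
time: 20.7
tool_pos: [0.4431, -0.2378, 0.0557]
ee_rot: [-1.575, -0.61, -0.13]
wrist_force: [-5.5, 0.9, 4.3]
width: 0.0351
shift [-0.   1.1  1. ] rot [ 0.4 -0.2 -0.1] | pos [ 0.4431 -0.2378  0.0557] rpy [-90.2 -34.9  -7.4] q [-0.89 -0.3   2.16  0.53  0.88 -1.01] F [-5.5  0.9  4.3] w 0.0351 t 20.7
```

```bash
python3 -m creep '[[0,0,0,0,7,0,255],[0,0,0,0,14,0,255],[0,0,0,0,21,0,255],[0,0,0,0,28,0,255],[0,0,0,0,35,0,255]]'; python3 -m creep '[[0,0,0,0,0,0,255],[0,0,0,0,0,0,150],[0,0,0,0,0,0,106],[0,0,0,0,0,0,106],[0,-20,0,0,0,0,106]]';  python3 -c "
from h import *
rel(L([-.105,.055,.0655])+.045*AX, knobR(-65))
s=snap('scene'); crop(s,170,130,200,150,4,'k5')"
```

```text
time: 21.32
tool_pos: [0.4424, -0.2373, 0.0552]
ee_rot: [-1.193, -0.489, -0.836]
wrist_force: [-8.9, 1.4, 7.3]
width: 0.035
time: 21.95
tool_pos: [0.4317, -0.2348, 0.0705]
ee_rot: [-1.192, -0.488, -0.834]
wrist_force: [-0.0, 0.9, 0.3]
width: 0.0548
shift [-62.1 -38.4  90.1] rot [ 1.000e-01 -1.001e+02 -2.000e-01] | pos [ 0.4317 -0.2348  0.0705] rpy [-68.3 -28.  -47.8] q [-0.91 -0.35  2.16  0.52  0.94 -0.4 ] F [-0.   0.9  0.3] w 0.0548 t 21.95
```

View pics/k5.png

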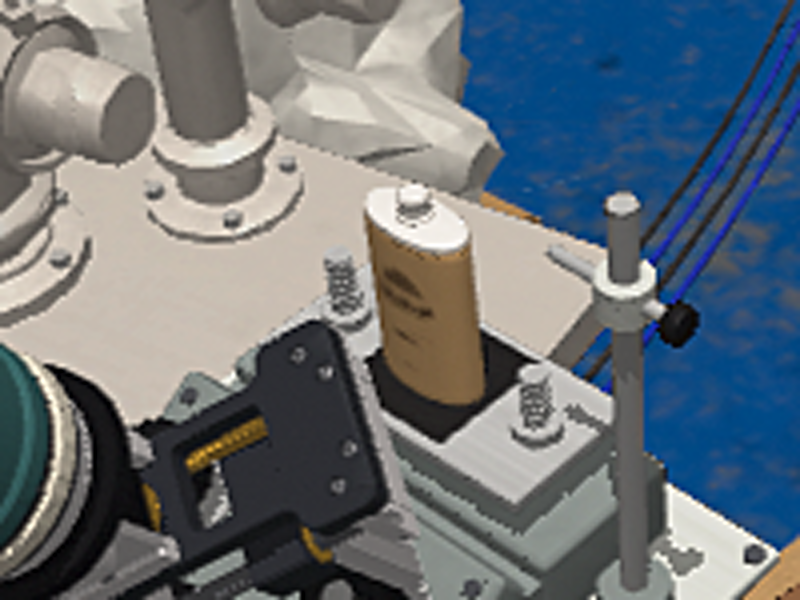

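```bash
python3 -m creep '[[0,-20,0,0,-10,0,106],[-5,-36,8,0,-20,0,106],[-18,-38,26,0,-30,0,106],[-30,-38,44,0,-40,0,106],[-40,-38,58,0,-50,0,106]]'; python3 -c "
from h import *
rel(L([-.105,.055,.0655])+.045*AX, knobR(-65))"
```

```text
time: 22.62
tool_pos: [0.4204, -0.1625, 0.1031]
ee_rot: [-1.759, -0.585, 0.196]
wrist_force: [0.7, 0.3, 0.1]
width: 0.0551
shift [ 9.4  0.  38. ] rot [  0.3 -49.7  -0.2] | pos [ 0.4204 -0.1625  0.1031] rpy [-100.8  -33.5   11.2] q [-0.77 -0.55  2.21  0.41  1.01 -1.05] F [0.7 0.3 0.1] w 0.0551 t 22.62
```

```bash
python3 -m creep '[[2,0,9,0,-10,0,106],[4,0,18,0,-20,0,106],[6,0,27,0,-30,0,106],[9,0,37,0,-40,0,106],[9,0,38,0,-50,0,106]]'; python3 -c "
from h import *
rel(L([-.105,.055,.0655])-.013*AX, knobR(-65))"
```

```text
time: 23.25
tool_pos: [0.4245, -0.1235, 0.1022]
ee_rot: [-2.139, -0.238, 1.083]
wrist_force: [-0.3, 0.1, -0.4]
width: 0.0551
shift [ 0.3 57.9 -0. ] rot [ 0.1  0.3 -0.2] | pos [ 0.4245 -0.1235  0.1022] rpy [-122.6  -13.7   62.1] q [-0.64 -0.6   2.24  0.34  0.98 -1.77] F [-0.3  0.1 -0.4] w 0.0551 t 23.25
```

```bash
python3 -m creep '[[0,18,0,0,0,0,106],[0,36,0,0,0,0,106],[0,50,0,0,0,0,106],[0,57,0,0,0,0,106],[0,57,0,0,0,0,106]]'; python3 -c "
from h import *
rel(L([-.105,.055,.0655])-.013*AX, knobR(-65))
s=snap('scene'); crop(s,170,180,120,90,6,'k6')"
```

```text
time: 23.88
tool_pos: [0.4566, -0.1285, 0.0551]
ee_rot: [-2.136, -0.241, 1.077]
wrist_force: [0.2, 0.3, 0.1]
width: 0.0547
shift [ 1.1  0.7 -0.2] rot [ 0.1 -0.1 -0.3] | pos [ 0.4566 -0.1285  0.0551] rpy [-122.4  -13.8   61.7] q [-0.58 -0.44  2.25  0.35  0.8  -1.77] F [0.2 0.3 0.1] w 0.0547 t 23.88
```

View pics/k6.png

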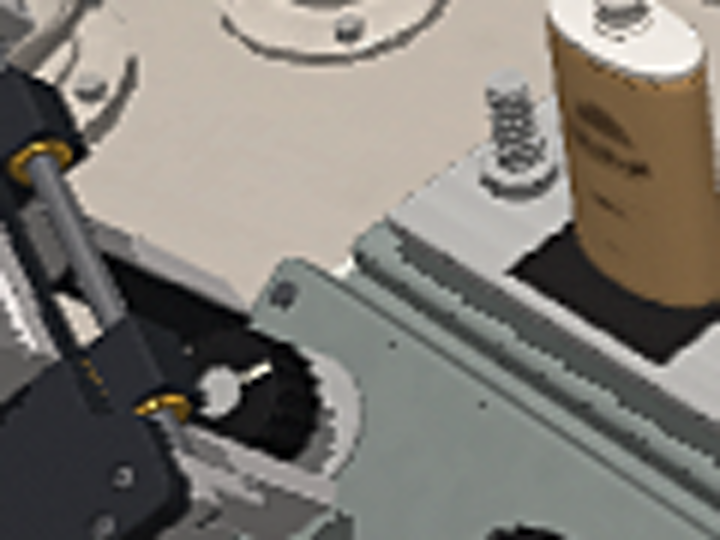

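```bash
python3 -m creep '[[0.5,0.5,0,0,0,0,200],[0.5,0.5,0,0,0,0,255],[0.5,0.5,0,0,0,0,255],[0.5,0.5,0,0,0,0,255]]'; python3 -m creep '[[0,0,0,0,7,0,255],[0,0,0,0,14,0,255],[0,0,0,0,21,0,255],[0,0,0,0,28,0,255],[0,0,0,0,35,0,255]]'; python3 -m creep '[[0,0,0,0,7,0,255],[0,0,0,0,14,0,255],[0,0,0,0,21,0,255],[0,0,0,0,28,0,255],[0,0,0,0,35,0,255]]'; python3 -m creep '[[0,0,0,0,0,0,255],[0,0,0,0,0,0,150],[0,0,0,0,0,0,106],[0,0,0,0,0,0,106],[0,-20,0,0,0,0,106]]';  python3 -c "
from h import *
rel(L([-.105,-.055,.0655])+.04*AX, knobR(-35))
s=snap('scene'); crop(s,170,130,200,150,4,'k7')"
```

```text
time: 24.42
tool_pos: [0.4579, -0.1274, 0.0563]
ee_rot: [-2.139, -0.244, 1.078]
wrist_force: [1.9, 4.6, 1.7]
width: 0.0355
time: 25.05
tool_pos: [0.4576, -0.1278, 0.0561]
ee_rot: [-1.909, -0.52, 0.483]
wrist_force: [-0.4, 3.3, 2.6]
width: 0.0355
time: 25.68
tool_pos: [0.4571, -0.1278, 0.0558]
ee_rot: [-1.511, -0.608, -0.237]
wrist_force: [-2.3, 3.0, 2.6]
width: 0.0357
time: 26.3
tool_pos: [0.4449, -0.1262, 0.0701]
ee_rot: [-1.514, -0.605, -0.233]
wrist_force: [-0.1, 0.1, 0.2]
width: 0.0552
shift [  11.3  -32.7 -109.4] rot [  0.2 -40.1  -0.3] | pos [ 0.4449 -0.1262  0.0701] rpy [-86.7 -34.7 -13.4] q [-0.6  -0.5   2.25  0.34  0.86 -0.54] F [-0.1  0.1  0.2] w 0.0552 t 26.3
```

View pics/k7.png

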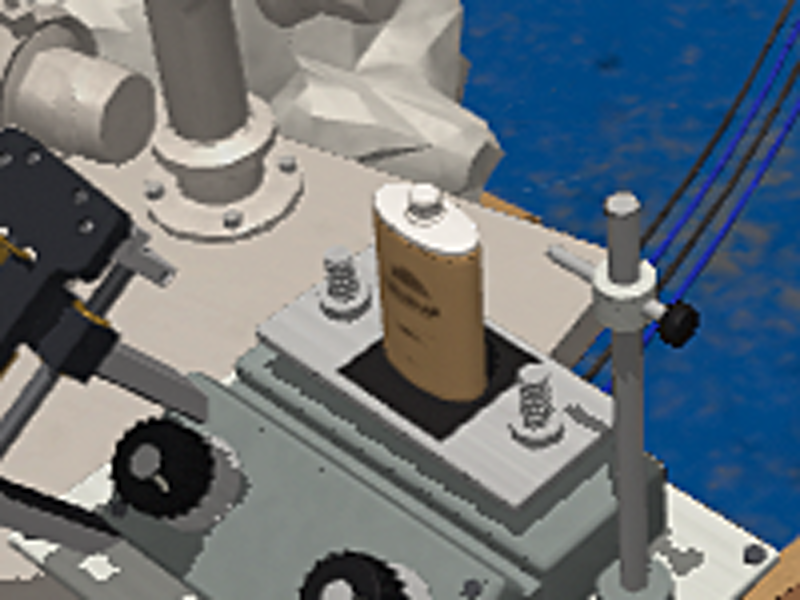

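```bash
python3 -m creep '[[0,-25,0,0,-8,0,106],[3,-33,-25,0,-16,0,106],[6,-33,-60,0,-24,0,106],[9,-33,-90,0,-32,0,106],[11,-33,-109,0,-40,0,106]]'; python3 -m creep '[[0,0,0,0,0,0,106]]'; python3 -c "
from h import *
rel(L([-.105,-.055,.0655])-.013*AX, knobR(-35))"
```

```text
time: 26.98
tool_pos: [0.4139, -0.2349, 0.1]
ee_rot: [-1.959, -0.484, 0.583]
wrist_force: [-0.1, 0.1, 0.1]
width: 0.0549
time: 27.1
tool_pos: [0.4139, -0.2344, 0.0998]
ee_rot: [-1.955, -0.487, 0.575]
wrist_force: [-0.2, 0.0, 0.0]
width: 0.0552
shift [-0. 54.  2.] rot [ 0.3 -0.3 -0.2] | pos [ 0.4139 -0.2344  0.0998] rpy [-112.   -27.9   32.9] q [-0.96 -0.43  2.15  0.51  1.04 -1.61] F [-0.2  0.   0. ] w 0.0552 t 27.1
```

```bash
python3 -m creep '[[0,18,1,0,0,0,106],[0,36,1,0,0,0,106],[0,48,1,0,0,0,106],[0,53.5,1,0,0,0,106],[0,53.5,1,0,0,0,106]]'; python3 -c "
from h import *
rel(L([-.105,-.055,.0655])-.013*AX, knobR(-35))"
```

```text
time: 27.72
tool_pos: [0.4443, -0.2358, 0.0557]
ee_rot: [-1.955, -0.487, 0.579]
wrist_force: [-0.2, 0.9, -0.2]
width: 0.0551
shift [-1.2  0.5 -0.5] rot [ 0.2 -0.1 -0.2] | pos [ 0.4443 -0.2358  0.0557] rpy [-112.   -27.9   33.2] q [-0.88 -0.3   2.16  0.53  0.88 -1.62] F [-0.2  0.9 -0.2] w 0.0551 t 27.73
```

```bash
python3 -m creep '[[-1,0,-1,0,0,0,200],[-1,0,-1,0,0,0,255],[-1,0,-1,0,0,0,255],[-1,0,-1,0,0,0,255]]'; python3 -m creep '[[0,0,0,0,7,0,255],[0,0,0,0,14,0,255],[0,0,0,0,21,0,255],[0,0,0,0,28,0,255],[0,0,0,0,35,0,255]]'; python3 -m creep '[[0,0,0,0,7,0,255],[0,0,0,0,14,0,255],[0,0,0,0,21,0,255],[0,0,0,0,28,0,255],[0,0,0,0,35,0,255]]'; python3 -m creep '[[0,0,0,0,0,0,255],[0,0,0,0,0,0,150],[0,0,0,0,0,0,106],[0,0,0,0,0,0,106],[0,-20,0,0,0,0,106]]';  python3 -c "
from h import *
rel(L([-.105,.055,.0655])+.045*AX, knobR(-40))
s=snap('scene'); crop(s,170,130,200,150,4,'k8')"
```

```text
time: 28.22
tool_pos: [0.4441, -0.2379, 0.0565]
ee_rot: [-1.957, -0.487, 0.58]
wrist_force: [-0.9, 1.1, 2.6]
width: 0.0353
time: 28.85
tool_pos: [0.4431, -0.2381, 0.0558]
ee_rot: [-1.575, -0.609, -0.13]
wrist_force: [-7.3, 0.1, 4.8]
width: 0.0357
time: 29.48
tool_pos: [0.4422, -0.2375, 0.055]
ee_rot: [-1.194, -0.488, -0.836]
wrist_force: [-11.0, 1.9, 6.1]
width: 0.035
time: 30.1
tool_pos: [0.4319, -0.235, 0.0707]
ee_rot: [-1.192, -0.488, -0.834]
wrist_force: [0.3, 0.2, -0.3]
width: 0.0545
shift [-62.4 -38.4  90.1] rot [  0.2 -75.1  -0.2] | pos [ 0.4319 -0.235   0.0707] rpy [-68.3 -28.  -47.8] q [-0.91 -0.35  2.16  0.52  0.94 -0.4 ] F [ 0.3  0.2 -0.3] w 0.0545 t 30.1
```

View pics/k8.png

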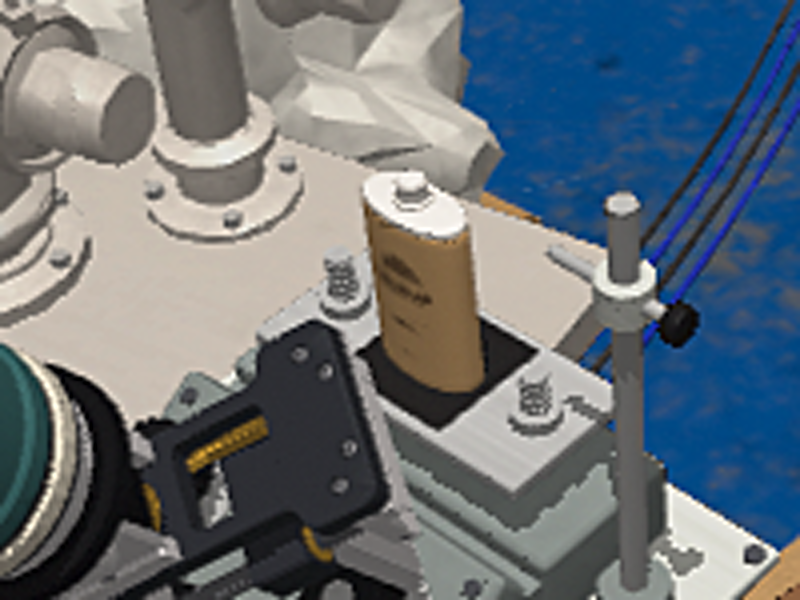

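```bash
python3 -m creep '[[0,-20,0,0,-8,0,106],[-8,-36,12,0,-18,0,106],[-25,-38,36,0,-28,0,106],[-42,-38,61,0,-38,0,106],[-55,-38,80,0,-48,0,106]]'; python3 -c "
from h import *
rel(L([-.105,.055,.0655])+.045*AX, knobR(-50))"
```

```text
time: 30.78
tool_pos: [0.4242, -0.136, 0.1034]
ee_rot: [-1.736, -0.592, 0.155]
wrist_force: [-0.2, 0.4, -0.8]
width: 0.0548
shift [ 1.3  0.1 12.5] rot [  0.3 -36.7  -0.1] | pos [ 0.4242 -0.136   0.1034] rpy [-99.5 -33.9   8.9] q [-0.68 -0.59  2.23  0.36  0.99 -0.91] F [-0.2  0.4 -0.8] w 0.0548 t 30.77
```

```bash
python3 -m creep '[[1,0,4,0,-10,0,106],[1,0,8,0,-20,0,106],[1,0,12,0,-30,0,106],[1,0,12.5,0,-37,0,106],[1,0,12.5,0,-37,0,106]]'; python3 -c "
from h import *
rel(L([-.105,.055,.0655])-.013*AX, knobR(-50))"
```

```text
time: 31.4
tool_pos: [0.4243, -0.1243, 0.1021]
ee_rot: [-2.065, -0.375, 0.839]
wrist_force: [-0.7, 0.3, -0.2]
width: 0.0547
shift [ 1.  57.9  0.4] rot [ 0.2 -0.1 -0.2] | pos [ 0.4243 -0.1243  0.1021] rpy [-118.3  -21.5   48.1] q [-0.64 -0.6   2.24  0.34  0.98 -1.5 ] F [-0.7  0.3 -0.2] w 0.0547 t 31.4
```

```bash
python3 -m creep '[[1,18,0,0,0,0,106],[1,36,0,0,0,0,106],[1,50,0,0,0,0,106],[1,57,0,0,0,0,106],[1,57,0,0,0,0,106]]'; python3 -m creep '[[0,0.5,0,0,0,0,200],[0,0.5,0,0,0,0,255],[0,0.5,0,0,0,0,255],[0,0.5,0,0,0,0,255]]'; python3 -m creep '[[0,0,0,0,7,0,255],[0,0,0,0,14,0,255],[0,0,0,0,21,0,255],[0,0,0,0,28,0,255],[0,0,0,0,35,0,255]]'; python3 -m creep '[[0,0,0,0,0,0,255]]'; python3 -c "
from h import *
rel(L([-.105,.055,.0655])-.013*AX, knobR(-15))
s=snap('scene','m1_s'); t=snap('top','m1_t'); crop(s,170,130,200,150,4,'k9')
crop(s,255,160,80,60,10,'m1')
crop(t,200,200,120,90,6,'m1t')
for n in ('scene','top'):
  for k in ('bottle_top','gauge_tip','deck_top'): print(n,k,[([round(float(v),4) for v in d['point']],round(float(d['p']),2)) for d in robot.landmark_of(k,n)])
"
```

```text
time: 32.02
tool_pos: [0.457, -0.128, 0.0554]
ee_rot: [-2.064, -0.375, 0.839]
wrist_force: [0.3, 0.3, 0.0]
width: 0.055
time: 32.52
tool_pos: [0.458, -0.128, 0.0565]
ee_rot: [-2.067, -0.376, 0.841]
wrist_force: [2.2, 3.6, 2.5]
width: 0.0355
time: 33.15
tool_pos: [0.4574, -0.1283, 0.056]
ee_rot: [-1.753, -0.586, 0.186]
wrist_force: [-2.9, 1.9, 4.8]
width: 0.0351
time: 33.28
tool_pos: [0.4574, -0.1283, 0.056]
ee_rot: [-1.756, -0.586, 0.191]
wrist_force: [-3.6, 2.0, 6.1]
width: 0.0354
shift [-0.4  1.   0.8] rot [ 0.3  0.1 -0.1] | pos [ 0.4574 -0.1283  0.056 ] rpy [-100.6  -33.6   11. ] q [-0.58 -0.44  2.25  0.35  0.8  -0.89] F [-3.6  2.   6.1] w 0.0354 t 33.27
scene bottle_top [([0.5488, -0.1915, 0.1766], 0.87), ([0.4065, -0.3841, 0.0733], 0.74)]
scene gauge_tip [([0.5367, -0.2618, 0.1817], 0.71)]
scene deck_top [([0.5474, -0.1956, 0.0788], 0.79)]
top bottle_top [([0.4088, -0.3893, 0.0723], 0.79), ([0.5493, -0.1918, 0.1784], 0.62)]
top gauge_tip [([0.5358, -0.2588, 0.1807], 0.62)]
top deck_top [([0.547, -0.194, 0.0857], 0.95)]
```

View pics/k9.png

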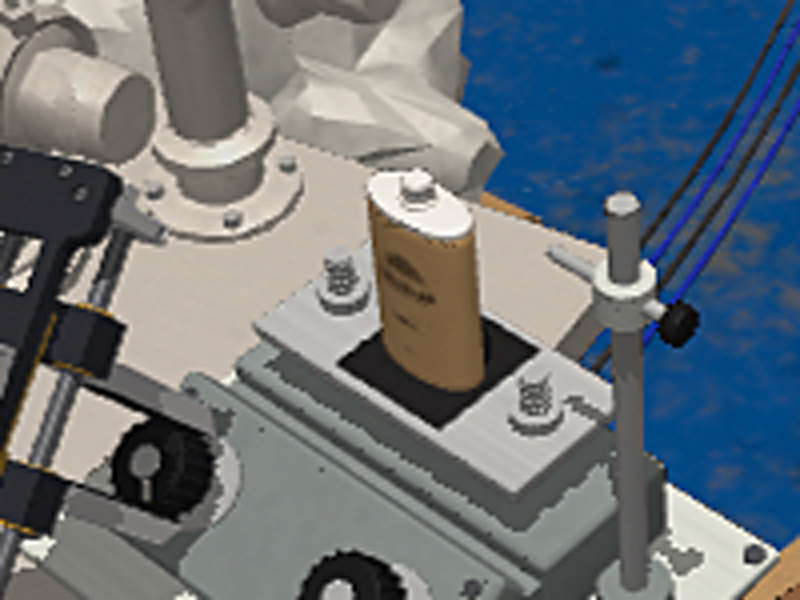

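View pics/m1.png

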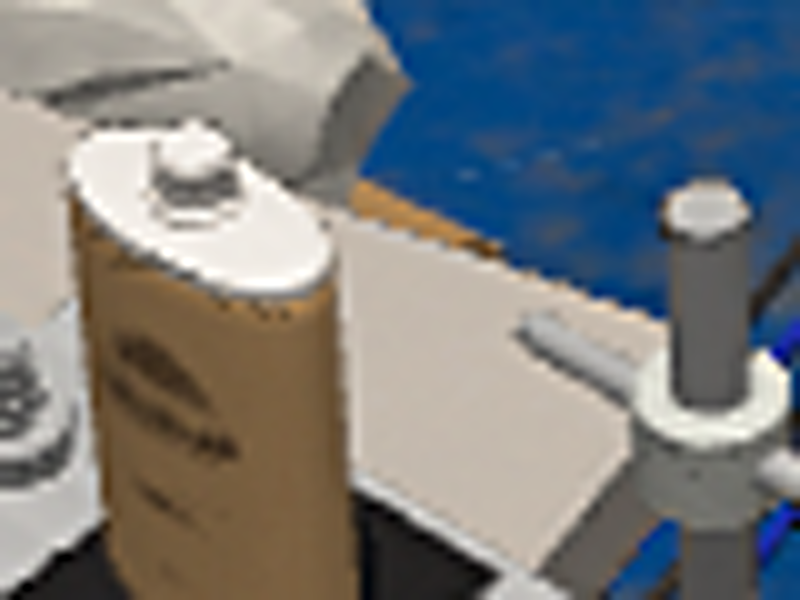

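View pics/m1t.png

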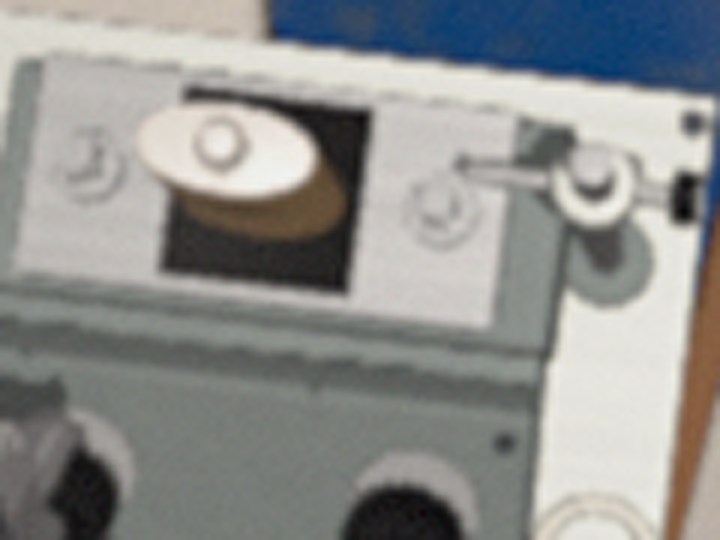

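Run:
```python
import cv2
im=cv2.imread("pics/scene0.png"); cv2.imwrite("pics/z1.png",cv2.resize(im[175:255,235:345],None,fx=7,fy=7,interpolation=cv2.INTER_CUBIC))
im=cv2.imread("pics/top0.png"); cv2.imwrite("pics/z2.png",cv2.resize(im[205:260,200:310],None,fx=7,fy=7,interpolation=cv2.INTER_CUBIC))
im=cv2.imread("pics/m1_s.png"); cv2.imwrite("pics/z3.png",cv2.resize(im[175:215,300:345],None,fx=14,fy=14,interpolation=cv2.INTER_CUBIC))
```

```text
(no output)
```

View pics/z1.png

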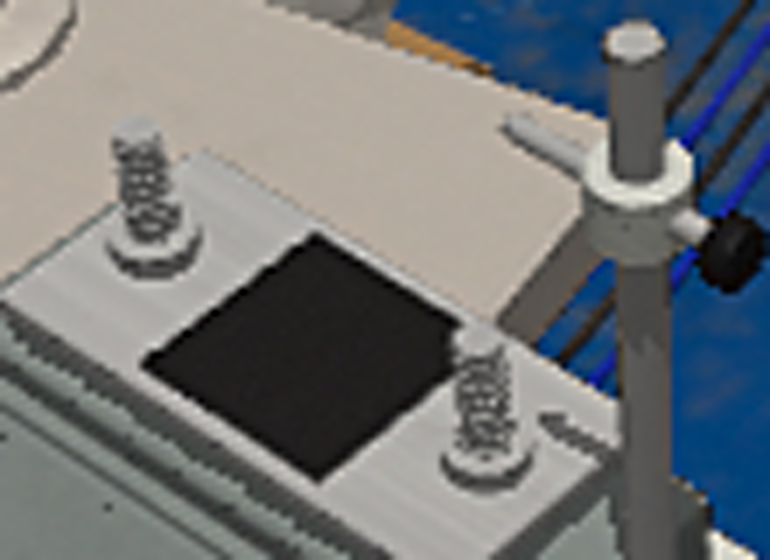

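View pics/z2.png

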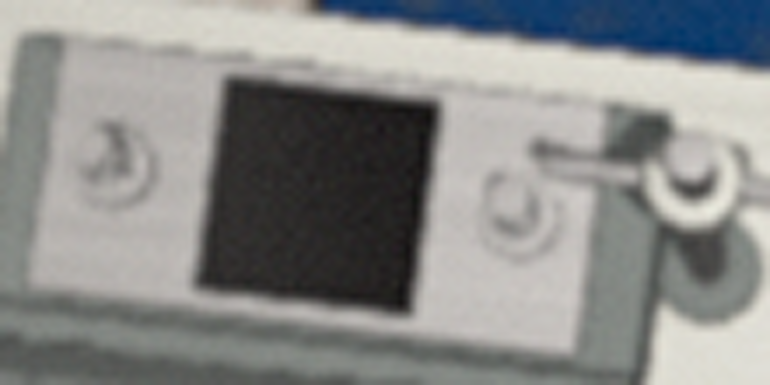

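View pics/z3.png

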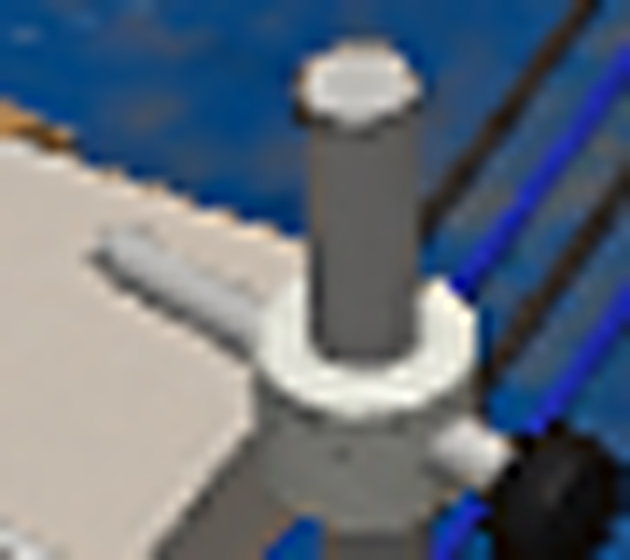

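```bash
cat > ba.py <<'E'
from h import *
from scipy.optimize import least_squares
s=snap("scene"); t=snap("top")
px=lambda p,o,k:(np.array(p)+.5)/k-.5+np.array(o)
z1=lambda *p:px(p,(235,175),7); z2=lambda *p:px(p,(200,205),7); z3=lambda *p:px(p,(300,175),14)
I={'bl':[.03,.03,.068],'br':[.03,-.03,.068],'fr':[-.03,-.03,.068],'fl':[-.03,.03,.068]}
obs=[(s,z1(317,233),I['bl']),(s,z1(143,362),I['fl']),(s,z1(318,482),I['fr']),
(t,z2(228,78),I['bl']),(t,z2(440,102),I['br']),(t,z2(410,312),I['fr']),(t,z2(197,285),I['fl']),
(s,z1(636,42),'P'),(s,z3(358,82),'P'),(t,z2(690,158),'P'),
(s,z1(510,128),'G'),(s,z3(104,242),'G'),(t,z2(537,150),'G')]
def res(p,sc=1):
    x,y,yaw,us,vs,ut,vt,zp,zg=p; r=[]
    for c,uv,f in obs:
        if isinstance(f,str): f=[0,-.105,zp] if f=='P' else [0,-.068,zg]
        w=R.from_euler('z',yaw).apply(f)+[x,y,0]
        q=proj(c,w)[0]+([us,vs] if c is s else [ut,vt]); r+=list((q-uv)/.4)
    return np.r_[r,np.array([us,vs,ut,vt])/1.2]
o=least_squares(res,[.5475,-.1945,-.126,0,0,0,0,.223,.18])
C=np.linalg.inv(o.jac.T@o.jac); print(o.x.round(4)); print("sd",np.sqrt(np.diag(C)).round(4)); print((o.fun[:26]*.4).reshape(-1,2).round(2))
E
python3 ba.py
```

```text
[ 0.5502 -0.1944 -0.1297  0.2973  0.3381 -0.0449  0.9692  0.222   0.1795]
sd [1.600e-03 1.400e-03 4.500e-03 8.508e-01 6.819e-01 7.599e-01 8.447e-01
 8.000e-04 8.000e-04]
[[ 0.06 -0.3 ]
 [-0.43  0.32]
 [ 0.45  0.1 ]
 [-0.5  -1.16]
 [ 0.55 -0.63]
 [ 0.44  0.53]
 [-0.72  0.39]
 [-0.12 -0.02]
 [ 0.2   0.16]
 [-0.09 -0.78]
 [-0.33 -0.66]
 [ 0.14  0.37]
 [ 0.33  1.55]]
```

Run:
```python
import cv2
im=cv2.imread("pics/m1_t.png"); im0=cv2.imread("pics/top0.png")
import numpy as np
a=(im.astype(float)+im0)/2
cv2.imwrite("pics/z4.png",cv2.resize(a[212:252,270:320].astype('uint8'),None,fx=14,fy=14,interpolation=cv2.INTER_CUBIC))
```

```text
(no output)
```

View pics/z4.png

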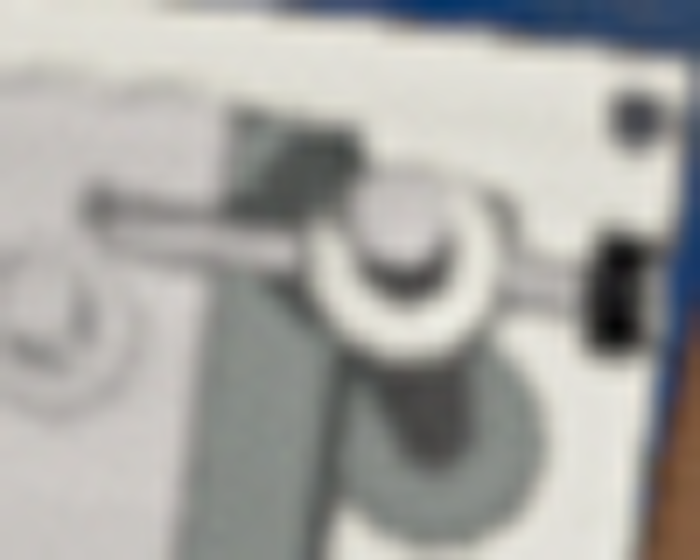

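```bash
cat > ba2.py <<'E'
exec(open('ba.py').read().split("def res")[0])
z4=lambda *p:px(p,(270,212),14)
obs=obs[:10]+[(s,z1(508,128),'G'),(s,z3(104,242),'G'),(t,z4(92,209),'G')]; obs[9]=(t,z4(400,215),'P')
def res(p,full=False):
    x,y,yaw,us,vs,ut,vt,zg,xg,yg,xp,yp,sc=p; r=[]
    for c,uv,f in obs:
        if isinstance(f,str): f=[xp,yp,.223] if f=='P' else [xg,yg,zg]
        else: f=[f[0]*sc,f[1]*sc,f[2]]
        w=R.from_euler('z',yaw).apply(f)+[x,y,0]
        q=proj(c,w)[0]+([us,vs] if c is s else [ut,vt]); r+=list((q-uv)/.4)
    return np.r_[r,np.array([us,vs,ut,vt])/1.2,(xg)/.0015,(yg+.068)/.0007,xp/.0015,(yp+.105)/.0007,(sc-1)/.001]
o=least_squares(res,[.5475,-.1945,-.126,0,0,0,0,.18,0,-.068,0,-.105,1])
C=np.linalg.inv(o.jac.T@o.jac); print(o.x.round(4)); print("sd",np.sqrt(np.diag(C)).round(4)); print((o.fun[:26]*.4).reshape(-1,2).round(2))
E
python3 ba2.py
```

```text
[ 5.499e-01 -1.944e-01 -1.316e-01  3.839e-01  2.751e-01 -2.480e-02
  8.691e-01  1.781e-01  1.400e-03 -6.720e-02 -3.000e-04 -1.054e-01
  9.994e-01]
sd [1.600e-03 1.500e-03 6.000e-03 8.794e-01 7.099e-01 7.994e-01 8.565e-01
 9.000e-04 7.000e-04 5.000e-04 7.000e-04 4.000e-04 1.000e-03]
[[ 0.04 -0.24]
 [-0.49  0.35]
 [ 0.32  0.15]
 [-0.47 -1.08]
 [ 0.56 -0.49]
 [ 0.38  0.64]
 [-0.75  0.44]
 [-0.29 -0.17]
 [ 0.04  0.01]
 [ 0.11 -0.13]
 [ 0.08 -0.58]
 [ 0.26  0.45]
 [ 0.17  0.53]]
```

Run:
```python
import cv2,numpy as np
for f in ("scene0","m1_s"):
    im=cv2.imread(f"pics/{f}.png"); g=im.astype(int)
    b=g[:,:,2]  # red
    print(f,"red; rows 187..205, cols 304..322")
    for v in range(187,206): print(v,' '.join(f"{x:3d}" for x in b[v,304:323]))
    print("post red-blue rows 176..186 cols 318..332")
    for v in range(175,187): print(v,' '.join(f"{x:4d}" for x in (g[v,318:334,2]-g[v,318:334,0])))
```

```text
scene0 red; rows 187..205, cols 304..322
187 188 194 193 147 139  30  25  31  33  41  38  21  15  23  34  44  44  53  85
188 183 184 185 190 196 194 147 140  39  34   6   0   0   9  27  33  26  39  85
189 181 182 183 183 184 188 192 197 196 136  22  28  16   0   0   1   1  34  85
190 181 183 182 182 184 183 183 187 188 195 203 201 140  23  26  10   0  29  85
191 181 185 181 156 171 157 152 184 184 185 185 189 197 205 201 139  14  31  79
192 182 184 180 144 169 173 169 165 185 183 183 184 184 186 189 197 199 157  70
193 182 176 127  83 145 162 169 172 177 174 184 184 184 183 183 184 191 185  63
194 183 186 181 120  98 129 151 165 171 172 163 168 185 183 184 182 185 181  59
195 182 183 188 182 109  74 107 136 155 166 173 169 156 153 183 184 196 204  58
196 182 182 183 187 193 183  82  85 117 141 159 169 173 168 161 189 208 198  57
197 181 182 181 182 186 190 189 145  87  94 124 147 161 169 181 204 202 197  69
198 182 182 182 183 182 183 187 190 188 148  95 101 130 150 174 210 209 197  63
199 181 182 183 182 182 183 183 183 187 191 183 110  72 111 163 208 209 202  91
200 181 182 182 183
[... 3419 characters left out ...]
-83 -119 -111 -107  -90  -76
179 -105 -113 -113  -48   25   17   10    9    9   14   17 -111 -123 -108  -88  -76
180 -108 -114  -88   25   14    8    6    9    8    8   15   12  -97  -71  -61  -69
181 -111 -109  -72   18    9    6    5    6    5    6   11   10  -58  -51  -64  -74
182 -119 -112  -92   17    8    7    6    6    7    6    7    0  -42  -46  -63  -78
183 -110  -98  -78   12    6    2    5    3    4    1    5    0  -26  -31  -58  -69
184  -98  -82  -78  -62   10    3    3    2    1    2    5   -2  -40  -53  -75  -72
185  -76  -58  -50  -36   11    4    3    3    3    4    4   -5  -43  -52  -59  -20
186  -60  -44  -44  -31   10    4    3    2    3    4    5   -1  -41  -47  -18   16
```

Run:
```python
from h import *
s=snap("scene")
for lx,ly,yaw in((.5475,-.1945,-7.2),(.5499,-.1944,-7.5),(.5485,-.194,-7.2)):
    Rz=R.from_euler('z',np.radians(yaw)); W=lambda p:Rz.apply(p)+[lx,ly,0]
    pt=proj(s,W([0,-.105,.223]))[0]; off=np.array([325.1,180.25])-pt
    out=[]
    for z in(.176,.178,.18,.182):
        a=proj(s,W([0,-.068,z]))[0]+off; b=proj(s,W([0,-.1,z]))[0]+off; m=(b[1]-a[1])/(b[0]-a[0])
        out.append((z,a.round(1).tolist(),round(m,3),round(a[1]+m*(312.5-a[0]),2)))
    vs=[o[3] for o in out]; print(off.round(2),out, "z at 194.95:",np.interp(-194.95,[-v for v in vs],[o[0] for o in out]).round(5))
```

```text
[ 0.98 -0.39] [(0.176, [307.0, 194.2], np.float64(0.577), np.float64(197.38)), (0.178, [306.9, 193.2], np.float64(0.576), np.float64(196.4)), (0.18, [306.8, 192.2], np.float64(0.575), np.float64(195.41)), (0.182, [306.8, 191.1], np.float64(0.574), np.float64(194.42))] z at 194.95: 0.18093
[0.33 0.4 ] [(0.176, [307.1, 194.2], np.float64(0.582), np.float64(197.33)), (0.178, [307.0, 193.1], np.float64(0.581), np.float64(196.34)), (0.18, [306.9, 192.1], np.float64(0.58), np.float64(195.36)), (0.182, [306.9, 191.1], np.float64(0.579), np.float64(194.36))] z at 194.95: 0.18082
[0.88 0.14] [(0.176, [307.0, 194.2], np.float64(0.577), np.float64(197.39)), (0.178, [306.9, 193.2], np.float64(0.576), np.float64(196.41)), (0.18, [306.9, 192.2], np.float64(0.574), np.float64(195.42)), (0.182, [306.8, 191.2], np.float64(0.573), np.float64(194.43))] z at 194.95: 0.18095
```

Run:
```python
from h import *
s=snap("scene")
a=cv2.imread("pics/k1.png"); a=cv2.resize(a,(160,120),interpolation=cv2.INTER_AREA) # offset 150,170
m=cv2.imread("pics/m1_s.png")
t=a[8:66,110:143] ; off=(150+110,170+8)
k=6; T=cv2.resize(t,None,fx=k,fy=k,interpolation=cv2.INTER_CUBIC); S=cv2.resize(m[160:250,245:310],None,fx=k,fy=k,interpolation=cv2.INTER_CUBIC)
r=cv2.matchTemplate(S,T,cv2.TM_CCOEFF_NORMED); _,v,_,p=cv2.minMaxLoc(r); print(v,"shift px",p[0]/k+245-off[0],p[1]/k+160-off[1])
b=np.array([.547,-.1935,.165]); 
for d in(.013,.0147,.016): print(d,(proj(s,b+[0,0,d-.03])-proj(s,b-[0,0,.03])).round(2))
```

```text
0.9477654695510864 shift px -0.8333333333333144 -6.666666666666657
0.013 [[-0.74 -6.21]]
0.0147 [[-0.83 -7.03]]
0.016 [[-0.91 -7.66]]
```

Run:
```python
from h import *
s=snap("scene"); t=snap("top")
im=s["color"]; a=cv2.resize(im[225:300,185:285],None,fx=8,fy=8,interpolation=cv2.INTER_CUBIC)
for sg in(1,-1):
    g=L([-.105,sg*.055,.0655])+.010*AX
    up=RL.apply([.8192,0,.5736]); 
    for th in (130,140,150):
        d=R.from_rotvec(-AX*np.radians(th)).apply(up)
        q=[((proj(s,g+r*d)[0]+[.9,0]-[185,225]+.5)*8).round(0) for r in(0,.014)]
        v=q[1]-q[0]; print(sg,th,q[0],q[1],np.degrees(np.arctan2(v[1],v[0])).round(1))
cv2.imwrite("pics/pt.png",a)
```

```text
1 130 [174. 167.] [186. 231.] 79.4
1 140 [174. 167.] [176. 235.] 88.3
1 150 [174. 167.] [165. 236.] 97.4
-1 130 [559. 440.] [573. 509.] 78.5
-1 140 [559. 440.] [562. 513.] 87.6
-1 150 [559. 440.] [551. 514.] 96.2
```

View pics/pt.png

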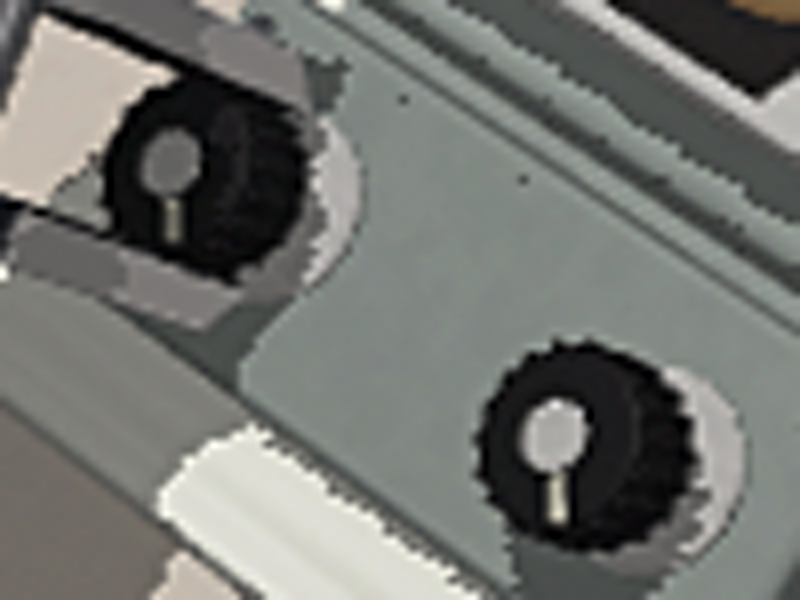

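```bash
python3 -m creep '[[0,0,0,0,6,0,255],[0,0,0,0,11.5,0,255],[0,0,0,0,11.5,0,255]]'; python3 -m creep '[[0,0,0,0,0,0,150],[0,0,0,0,0,0,106],[0,0,0,0,0,0,106],[0,-20,0,0,0,0,106],[0,-45,0,0,0,0,106]]';  python3 -c "
from h import *
rel(L([-.105,-.055,.0655])+.04*AX, knobR(-20))"
```

```text
time: 34.45
tool_pos: [0.4572, -0.1283, 0.0558]
ee_rot: [-1.62, -0.609, -0.049]
wrist_force: [-4.8, 2.1, 6.5]
width: 0.0352
time: 35.08
tool_pos: [0.4311, -0.1243, 0.0918]
ee_rot: [-1.617, -0.607, -0.052]
wrist_force: [-0.4, -0.3, -0.1]
width: 0.0545
shift [  -5.9   -6.9 -109.9] rot [  0.2 -16.5  -0.2] | pos [ 0.4311 -0.1243  0.0918] rpy [-92.7 -34.8  -3. ] q [-0.62 -0.57  2.24  0.34  0.94 -0.68] F [-0.4 -0.3 -0.1] w 0.0545 t 35.08
```

```bash
python3 -m creep '[[-2,-7,-25,0,-4,0,106],[-4,-7,-60,0,-9,0,106],[-6,-7,-95,0,-14,0,106],[-6,-7,-110,0,-16.5,0,106],[-6,-7,-110,0,-16.5,0,106]]'; python3 -c "
from h import *
rel(L([-.105,-.055,.0655])-.013*AX, knobR(-20))"
```

```text
time: 35.7
tool_pos: [0.4139, -0.2346, 0.0988]
ee_rot: [-1.809, -0.567, 0.288]
wrist_force: [0.3, 0.2, 0.3]
width: 0.0551
shift [ 0.  53.1  1.9] rot [ 0.3 -0.2 -0.2] | pos [ 0.4139 -0.2346  0.0988] rpy [-103.7  -32.5   16.5] q [-0.96 -0.43  2.15  0.51  1.04 -1.35] F [0.3 0.2 0.3] w 0.0551 t 35.7
```

```bash
python3 -m creep '[[0,18,1,0,0,0,106],[0,36,1,0,0,0,106],[0,47,1,0,0,0,106],[0,53,1,0,0,0,106],[0,53,1,0,0,0,106]]'; python3 -m creep '[[-1,0,-1,0,0,0,200],[-1,0,-1,0,0,0,255],[-1,0,-1,0,0,0,255],[-1,0,-1,0,0,0,255]]'; python3 -m creep '[[0,0,0,0,6,0,255],[0,0,0,0,11.5,0,255],[0,0,0,0,11.5,0,255]]'; python3 -m creep '[[0,0,0,0,0,0,150],[0,0,0,0,0,0,106],[0,0,0,0,0,0,106],[0,-20,0,0,0,0,106],[0,-45,0,0,0,0,106]]'; python3 -m creep '[[0,-40,0,0,0,0,106],[0,-60,0,0,0,0,106]]'
python3 - <<'E'
from h import *
s=snap("scene","n_s"); t=snap("top","n_t")
crop(s,185,160,160,135,5,"n1"); crop(s,255,155,80,60,10,"n2"); crop(t,170,190,160,120,5,"n3")
print(robot.get_obs()["time"])
for sg in(1,-1):
    g=L([-.105,sg*.055,.0655])+.010*AX
    up=RL.apply([.8192,0,.5736]); 
    for th in (145,151,157):
        d=R.from_rotvec(-AX*np.radians(th)).apply(up)
        q=[((proj(s,g+r*d)[0]+[.9,0]-[185,160]+.5)*5).round(0) for r in(0,.014)]
        v=q[1]-q[0]; print(sg,th,q[0],q[1],np.degrees(np.arctan2(v[1],v[0])).round(1))
for n in ('scene','top'):
  for k in ('bottle','bottle_top','gauge_tip','deck_top','ring','pen','nozzle_part'): print(n,k,[([round(float(v),4) for v in d['point']],round(float(d['p']),2)) for d in robot.landmark_of(k,n)][:2])
E
```

```text
time: 36.33
tool_pos: [0.4443, -0.2361, 0.0551]
ee_rot: [-1.809, -0.567, 0.291]
wrist_force: [-0.7, -0.0, 0.1]
width: 0.0551
time: 36.83
tool_pos: [0.4439, -0.2381, 0.0558]
ee_rot: [-1.811, -0.569, 0.291]
wrist_force: [0.3, 1.4, 2.9]
width: 0.0351
time: 37.2
tool_pos: [0.4436, -0.2382, 0.0556]
ee_rot: [-1.68, -0.603, 0.056]
wrist_force: [-2.5, 1.2, 5.1]
width: 0.0351
time: 37.83
tool_pos: [0.4174, -0.2337, 0.0913]
ee_rot: [-1.677, -0.601, 0.053]
wrist_force: [-0.4, -0.7, -0.0]
width: 0.0549
time: 38.08
tool_pos: [0.3836, -0.2302, 0.1429]
ee_rot: [-1.682, -0.604, 0.055]
wrist_force: [-0.4, -0.5, -0.3]
width: 0.0547
38.175
1 145 [109. 430.] [107. 472.] 92.7
1 151 [109. 430.] [103. 472.] 98.1
1 157 [109. 430.] [ 99. 472.] 103.4
-1 145 [349. 600.] [348. 646.] 91.2
-1 151 [349. 600.] [344. 646.] 96.2
-1 157 [349. 600.] [339. 646.] 102.3
scene bottle [([0.4075, -0.385, -0.0003], 0.74), ([0.5474, -0.1878, 0.0829], 0.64)]
scene bottle_top [([0.548, -0.1918, 0.1753], 0.95), ([0.4068, -0.3844, 0.0742], 0.83)]
scene gauge_tip [([0.5363, -0.2609, 0.1817], 0.93)]
scene deck_top [([0.5462, -0.1943, 0.0795], 0.93)]
scene ring [([0.4343, -0.2941, 0.0109], 0.82)]
scene pen [([0.4206, -0.5036, -0.0042], 0.64)]
scene nozzle_part [([0.5463, -0.4987, -0.0016], 0.79)]
top bottle [([0.5448, -0.1893, 0.0788], 0.86), ([0.402, -0.3892, -0.0003], 0.75)]
top bottle_top [([0.4105, -0.3898, 0.0742], 0.48), ([0.5477, -0.1943, -0.0018], 0.21)]
top gauge_tip [([0.5389, -0.2574, 0.1776], 0.57)]
top deck_top [([0.5464, -0.1957, 0.0884], 0.67)]
top ring [([0.4371, -0.2943, 0.0111], 0.44)]
top pen [([0.5373, -0.2592, 0.1836], 0.69), ([0.4238, -0.5031, -0.002], 0.59)]
top nozzle_part [([0.4286, -0.5036, -0.0015], 0.66), ([0.5495, -0.4978, 0.0054], 0.62)]
```

View pics/n1.png

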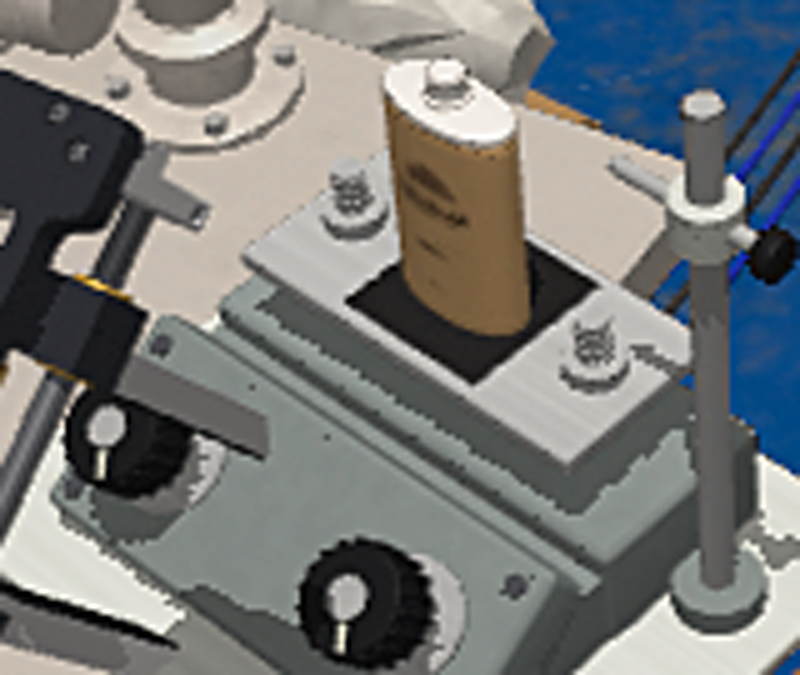

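View pics/n2.png

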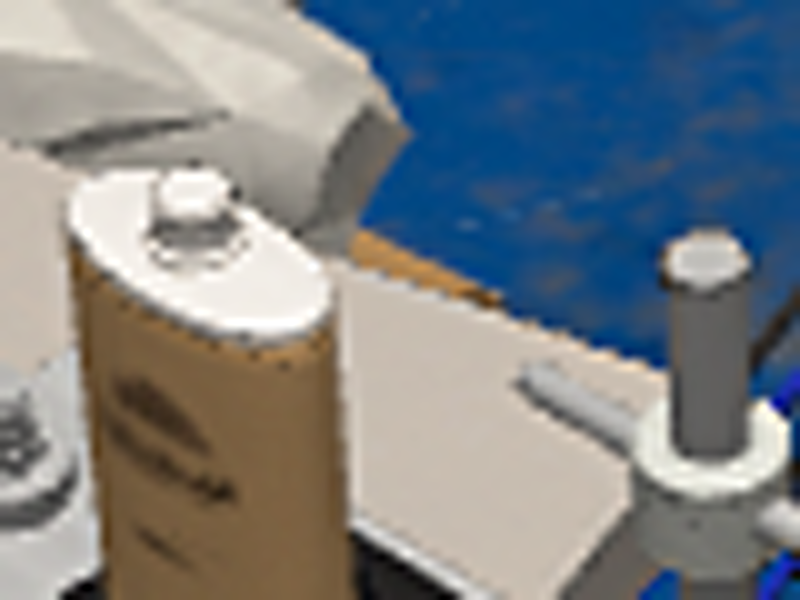

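View pics/n3.png

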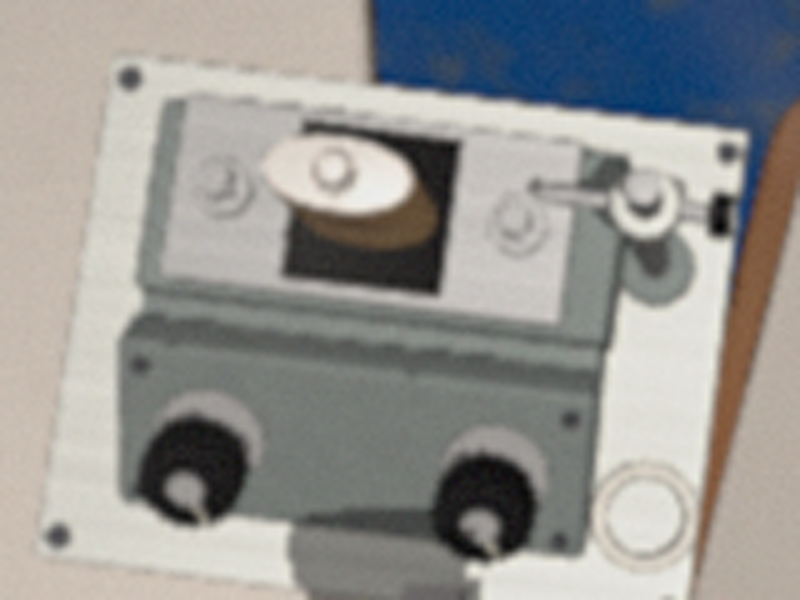

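Run:
```python
from h import *
s=snap("scene")
a=cv2.imread("pics/k1.png"); a=cv2.resize(a,(160,120),interpolation=cv2.INTER_AREA); ox,oy=150,170
m=cv2.imread("pics/n_s.png"); m=cv2.resize(cv2.resize(m,None,fx=5,fy=5,interpolation=cv2.INTER_CUBIC),(640,480),interpolation=cv2.INTER_AREA)
T0=np.linalg.inv(s["world_from_camera"])
for nm,(x0,y0,x1,y1),z in [("label",(114,28,132,48),.118),("cap+nozzle",(112,8,142,28),.158),("lower body",(114,44,144,68),.09),("whole",(110,6,144,68),.118),("inlayfront",(110,56,144,76),.068)]:
    t=a[y0:y1,x0:x1]; k=16; c=m[oy+y0-12:oy+y1+4,ox+x0-5:ox+x1+5]
    r=cv2.matchTemplate(cv2.resize(c,None,fx=k,fy=k,interpolation=cv2.INTER_CUBIC),cv2.resize(t,None,fx=k,fy=k,interpolation=cv2.INTER_CUBIC),cv2.TM_CCOEFF_NORMED)
    _,v,_,p=cv2.minMaxLoc(r); dv=p[1]/k-12; b=np.array([.54,-.195,z]); ds=np.linspace(.012,.019,50); ev=[(proj(s,b+[0,0,d])-proj(s,b))[0,1] for d in ds]
    print(nm,round(v,3),"du",p[0]/k-5,"dv",dv,"rise mm",round(1000*np.interp(-dv,-np.array(ev),ds),2))
rel([.36,-.22,.2])
```

```text
label 0.99 du -1.0 dv -7.4375 rise mm 15.96
cap+nozzle 0.882 du -1.0 dv -7.6875 rise mm 15.48
lower body 0.99 du -0.8125 dv -6.8125 rise mm 15.28
whole 0.935 du -0.875 dv -7.125 rise mm 15.3
inlayfront 0.97 du -0.8125 dv -6.8125 rise mm 15.8
shift [ 14.2 -62.7   4.3] rot [0. 0. 0.] | pos [ 0.3839 -0.2297  0.141 ] rpy [-96.2 -34.5   3.1] q [-1.04 -0.54  2.13  0.51  1.19 -1.16] F [-0.1  0.7 -0.1] w 0.055 t 38.92
```

```bash
python3 -m creep '[[0,-15,0,0,0,0,106],[0,-30,0,0,0,0,106],[0,-30,0,0,0,0,106]]'
python3 - <<'E'
from h import *
s=snap("scene","fin")
E
```

```text
time: 39.3
tool_pos: [0.367, -0.2282, 0.1669]
ee_rot: [-1.682, -0.604, 0.054]
wrist_force: [-0.6, 0.5, 0.4]
width: 0.0548
```

View pics/fin.png

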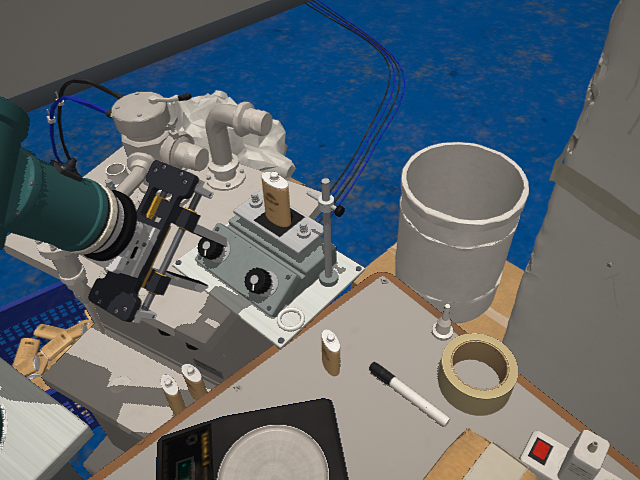

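The bottle stands upright on the platform at (275,200). The knobs, the ring at (291,320), the pen, the nozzle and the gauge at (325,200) are where they were, and the gripper is well clear, so I'm handing in.

```bash
python3 -c "
from bench import robot
print(robot.close_job())"
```

```text
the job is handed in; nothing more can be done
None
```

The bottle is on the platform's black inlay and released, and its nozzle top is level with the gauge finger to within about 1 mm. I handed in at about 39 s of the 72 s, with the arm clear.

- **Winding:** The turns were left 35°, right 70°, left 70°, right 70°, left 35°, then 11.5° on each knob. Calculated lean stayed at about 2° or less. No turn slipped.
- **Level platform:** In the last scene picture the pointers read about 151° (left) and 150° (right), against 151.5° commanded. That leaves the platform level to about 0.1°.
- **Height:** The knob turns give a rise of 15.8 mm, which puts the nozzle top at about 180.8 mm. I measured the finger's centre line at about 180.9 mm against the gauge post's top.
- **Other things:** The ring, pen, spare nozzle, small bottle and gauge finger show no movement. Wrist forces while gripping and winding stayed near 13 N or below.

**Checks that disagreed:**
- Image matching of the bottle gave a rise of 15.3 to 16.0 mm.
- The networks put the nozzle top about 5 mm lower (175.3 mm), but they had also read 2–3 mm low when its true height was known.
- An earlier two-camera fit put the finger at 178 to 179.5 mm. I trusted the direct measurement against the post instead.
- At about 14 s, on the way to the first knob, the wrist force read 26 N for a moment. It was gone at the next reading. Joint 2 was then at its lower limit of −0.76 rad, so I moved it away at once. I took it as a braking jolt rather than contact, but I can't be certain.

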